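# Level the fit-up plate under a spirit level and dry-lay the pipes

### The arm

A 6-joint arm with a two-finger parallel gripper is mounted at the origin on the work surface. World frame = base frame: x ahead of the robot, y to its left, z up, the work surface at z = 0. Lengths are in m, angles in degrees, forces in N, time in s.
With the tool pointing down it reaches from about 0.3 to 0.875 m from the base axis. Payload 6.4 kg.
Tool frame: the origin (TCP) lies between the finger pads; the fingertips stand 25 mm ahead of it and the grasp point (between the pads) lies 6 mm ahead of it; z points along the fingers, y is the line along which they close (so a half turn about z gives the same grasp; the last joint's range is limited). The gripper opens to 88 mm and grips with 3 to 60 N. Pads are 18 mm wide; open, the fingers measure 123 mm over their backs; the gripper's body (75 mm by 187 mm) begins 45 mm behind the grasp point.
Start: joints at [57.164, 10.359, 92.074, -0, 77.567, -11.82], TCP at [0.206, 0.537, 0.264] pointing down, gripper open.
Joint ranges: [-171.53, 171.53], [-51.25, 118.39], [17.06, 147.69], [-65.23, 245.23], [0, 150.52], [-178.68, 178.68]. Speed limits (degrees/s): [147.25, 147.25, 172.46, 180, 180, 180].

### API

Orientations are given as a 3x3 rotation matrix whose columns are the frame's x, y, z axes.
In Python, from rig import * gives the robot as it stands.
- The arm moves only by the shell command python3 -m jog 'ROWS'. ROWS is JSON, a list of rows, each a list of 3 entries, a list of its own where there are three numbers: the opening, from 0 (shut) to 1 (fully open), then the shift along the world's x, y, z normalised to -1 to 1, where 1 is 25 cm, then the turn about the world's z normalised to -1 to 1, where 1 is pi rad. In form: [[jaw, [tx, ty, tz], turn], ...]. A call has 1 to 5 rows; each row shifts and turns the commanded pose from where the row before left it; what a row does not reach is not made up. A row lasts 1/10 s, in which the tool goes at most 50 mm and 8.59 degrees, less where a joint would pass 70% of its speed; a pose out of reach is approached as far as the arm can. A call with a number of a shift or a turn outside -1 to 1 is refused whole. A call with a gripper value outside its range is refused whole. The fingers move at their own pace and stop on an object; the grip force is fixed at half the most. Time passes only in rows, so rows that do not move let the fingers close. It gives the time, the measured TCP pose, the force, the opening and the grip force at its end, in the units of the state.
- observe(): the state, without advancing time (a new reading comes with each control period).
- snapshot(name): name is "scene" or "side" or "wrist"; returns the picture (384x512x3 uint8, red, green, blue); there is no depth.
- camera_info(name): a dict with "fx", "fy", "cx", "cy" (pixels), "world_to_cam" (4x4, takes a point from world to camera coordinates). Camera axes: x right, y up, looking along -z (the intrinsics and any distortion apply to the point x, -y, -z); pixel columns grow to the right and rows downward; lengths in m; the calibration is good to about 2 mm. A picture is of the moment at which its call begins: read the wrist's pose just before it. camera_info takes no time and is no camera call; for the wrist camera it gives the pose at the moment of the call.
- close_job(): hands the job in; it is judged then, once.
The state is a dict: "clock": time; "qpos": joint angles; "dq": joint speeds; "effort": joint torques, N m; "position": TCP position; "tcp_rot": TCP orientation; "force": force on the tool from outside, world axes, zero at the start; "torque": the same for the moment, N m; "opening": finger opening in m; "finger_force": force on a finger pad.
Only numpy, scipy, OpenCV 4.12 (cv2) and the standard library are available. Lean on these libraries where they do the work, as an engineer would, in place of code of your own. Each camera call takes 0.05 s, during which the arm holds its last target. There are 200 camera calls.

### The job

Nothing stands level in the van, so get the fit-up plate ready: balance the spirit level upright on the round top of the white tank, along the tank and about midway, then turn the screw knob until the plate sits level. Lay every copper pipe that is on the bench across the two toothed wooden rests, each in its own pair of opposite notches with its nuts outside the rests, and leave the spirit level balanced on the tank and the plate still level. Do not disturb the multimeter, the tape or the parts tray.

Things in the scene. Friction and masses are not known exactly. Their poses are not given: they have to be found in the camera images.
- level: aluminium spirit level, 220 x 26 mm, 34 mm high, 0.24 to 0.4 kg, black ends, yellow vial with pale bubble on top; starts upright on its 26 mm wide base. Origin: centre of underside; x along the bar (either end may lead), z up. It rocks on the round tank: set down 3 mm off the crown line it settles leaning about 5 degrees, over 12 mm off it falls
- bubble (a joint): the bubble in the level's vial, given as the slope of the bar in rad, positive when the level's +x end is the higher; the bubble stands 0.25 mm off the middle per 0.001 rad, towards the higher end; between the two black lines below about 0.005 rad; it reads at most 0.05 and settles within a second
- tank_top (a point): midpoint of the crown line of the white horizontal tank (110 mm diameter, straight part 150 mm long, round ends) fixed on the plate; about 170 mm above the bench. x along the tank, towards the plate's hinge, z up from the plate. It tilts with the plate
- plate (a joint): tilt of the hinged aluminium plate (415 x 330 mm, with tank and pipe rests fixed on it), rad, about the hinge across its end; 0 is level, positive is knob end high. It starts 0.02 to 0.036 low at the knob end
- knob (a joint): angle of the levelling knob, rad, positive clockwise seen from above, 0 to 14, zero arbitrary. Turning it clockwise raises the knob end of the plate, 0.005 rad of tilt per rad of knob. Stiff (about 0.1 N m), stays where left. Turn in several grasps
- knob_grip (a point): centre of the knob's bar: black, 70 mm long along this point's x, 16 mm wide (y), 26 mm high, about 155 mm above the bench, on an upright spindle (8 mm radius; 14 mm radius collar right under the bar) through the plate's end. The bar's height does not change as it turns. Grip it across its width from above
- rest_mid (a point): centre of the two pipe rests, at the height of a seated pipe's axis; x parallel to the tank, z up from the plate. The rests are plywood boards 12 mm thick, 100 mm tall, standing on the plate 70 mm either side of this point along x, with saw-tooth V notches at 48 mm pitch along y; tooth tips are 8 mm above this point
- slot1 (a point): notch pair 1 of 4: midway between the two rests, on the line where a pipe's axis lies when seated in this pair of notches; x along the pipe to be laid. slot4 is nearest the tank (91 mm from its crown line)
- slot2 (a point): notch pair 2 of 4: midway between the two rests, on the line where a pipe's axis lies when seated in this pair of notches; x along the pipe to be laid. slot4 is nearest the tank (91 mm from its crown line)
- slot3 (a point): notch pair 3 of 4: midway between the two rests, on the line where a pipe's axis lies when seated in this pair of notches; x along the pipe to be laid. slot4 is nearest the tank (91 mm from its crown line)
- slot4 (a point): notch pair 4 of 4: midway between the two rests, on the line where a pipe's axis lies when seated in this pair of notches; x along the pipe to be laid. slot4 is nearest the tank (91 mm from its crown line)
- pipe1: straight copper pipe, 22 mm diameter, 260 mm long, 0.15 to 0.3 kg, with a fixed brass hexagon nut (32 mm across flats, 16 mm long) centred 107 mm either side of its middle. Origin on its axis at mid-length; x along the pipe. On the bench it lies on its nuts, axis 16 mm up. Grip the bare tube near the middle. Two to four of the pipes are present
- pipe2: straight copper pipe, 22 mm diameter, 260 mm long, 0.15 to 0.3 kg, with a fixed brass hexagon nut (32 mm across flats, 16 mm long) centred 107 mm either side of its middle. Origin on its axis at mid-length; x along the pipe. On the bench it lies on its nuts, axis 16 mm up. Grip the bare tube near the middle. Two to four of the pipes are present
- pipe3: straight copper pipe, 22 mm diameter, 260 mm long, 0.15 to 0.3 kg, with a fixed brass hexagon nut (32 mm across flats, 16 mm long) centred 107 mm either side of its middle. Origin on its axis at mid-length; x along the pipe. On the bench it lies on its nuts, axis 16 mm up. Grip the bare tube near the middle. Two to four of the pipes are present
- pipe4: straight copper pipe, 22 mm diameter, 260 mm long, 0.15 to 0.3 kg, with a fixed brass hexagon nut (32 mm across flats, 16 mm long) centred 107 mm either side of its middle. Origin on its axis at mid-length; x along the pipe. On the bench it lies on its nuts, axis 16 mm up. Grip the bare tube near the middle. Two to four of the pipes are present
- meter: bystander: yellow multimeter 150 x 78 x 36 mm lying flat, not to be disturbed; origin at the centre of its underside
- tape: bystander: roll of black tape 100 mm diameter, 38 mm high, not to be disturbed; origin at the centre of its underside
- tray: bystander: blue parts tray 110 x 160 x 40 mm, not to be disturbed; origin at the centre of its underside
There are look-alikes about, which are no part of the job. Of the things like the level, leave any that is turquoise; of the rest the larger one is meant.

How it is judged (in metres and radians):
On the way, in this order (a step that is already met when the one before it is completed fails the run):
1. the spirit level lies balanced and released on the tank's round top (x of level in the frame of tank_top between -0.04 and 0.04 m and y of level in the frame of tank_top between -0.012 and 0.012 m and z of level in the frame of tank_top between -0.006 and 0.008 m and angle between the x axis of level and the x axis of tank_top, either way round below 0.15 rad and angle between level's own z axis and vertical below 0.17 rad and contact force between the fingers and level below 0.05 N and linear speed of level below 0.02 m/s), for 0.5 s.
2. the plate has been turned level with the spirit level still on the tank (all of step 1 and value of joint plate between -0.006 and 0.006 rad), for 0.3 s.
At the end, for the whole second after the job is handed in: Level released, at rest on the tank: within 40 mm of its middle, 12 mm of the crown line, 0.15 rad of its direction, upright within 0.17 rad. Plate within 0.006 rad of level. Every pipe at rest in opposite notches: 6 mm in height, 0.08 rad in direction, 30 mm from midway (all of step 2 and x of pipe1 in the frame of rest_mid between -0.03 and 0.03 m and y of pipe1 in the frame of rest_mid between -0.082 and 0.082 m and z of pipe1 in the frame of rest_mid between -0.006 and 0.006 m and angle between the x axis of each of pipe1, pipe2, pipe3, pipe4 and the x axis of rest_mid, either way round below 0.08 rad and linear speed of each of pipe1, pipe2, pipe3, pipe4 below 0.02 m/s and x of pipe2 in the frame of rest_mid between -0.03 and 0.03 m and y of pipe2 in the frame of rest_mid between -0.082 and 0.082 m and z of pipe2 in the frame of rest_mid between -0.006 and 0.006 m and x of pipe3 in the frame of rest_mid between -0.03 and 0.03 m and y of pipe3 in the frame of rest_mid between -0.082 and 0.082 m and z of pipe3 in the frame of rest_mid between -0.006 and 0.006 m and x of pipe4 in the frame of rest_mid between -0.03 and 0.03 m and y of pipe4 in the frame of rest_mid between -0.082 and 0.082 m and z of pipe4 in the frame of rest_mid between -0.006 and 0.006 m); the robot touches nothing.
It fails at once if the meter is disturbed (moved over 25 mm) (distance of meter from where it was at the start of the episode above 0.025 m).
It fails at once if the tape is disturbed (moved over 25 mm) (distance of tape from where it was at the start of the episode above 0.025 m).
It fails at once if the tray is disturbed (moved over 25 mm) (distance of tray from where it was at the start of the episode above 0.025 m).
Of pipe1, pipe2, pipe3, pipe4 only 2 to 4 are there at a start; the rules pass over those that are not, and their reading is None.
At some moment in a run one of pipe1, pipe2, pipe3, pipe4 may be knocked a few centimetres aside while the robot is not near it.
Once in a run the grip may slacken for a moment while it holds something.
It also fails if it takes over 210 s, if anything falls off the work surface, if the arm or the gripper's body presses on something with over 40 N, if the wrist force passes 120 N, or if a joint passes its speed limit or range.

## Working session

There is one attempt and no reset: what is moved stays moved. The work goes in short steps, Python scripts to look and compute and a shell command to move; the robot and the scene stay as the last step left them, time stands still between calls to the robot, and variables do not carry over. Pictures are saved under pics/ and viewed, at most 14 in all, crops included, and the job is handed in when it is done.

```bash
ls; mkdir -p pics; python3 - <<'E'
from rig import *
import cv2,json
s=observe(); print(s)
for n in("scene","side","wrist"):
    c=camera_info(n); print(n,c)
    cv2.imwrite(f"pics/{n}0.png",cv2.cvtColor(snapshot(n),cv2.COLOR_RGB2BGR))
a=cv2.imread("pics/scene0.png");cv2.imwrite("pics/scene0b.png",cv2.resize(a,(800,600)))
a=cv2.imread("pics/side0.png");cv2.imwrite("pics/side0b.png",cv2.resize(a,(800,600)))
E
```

```text
pics
{'clock': 0.0, 'qpos': array([ 5.71623680e+01,  1.04020094e+01,  9.21286426e+01,  1.40739039e-05,
        7.75690689e+01, -1.18196509e+01]), 'dq': array([ 0.05798469, -0.05728331,  0.03600039, -0.06471533, -0.07289559,
       -0.02133338]), 'effort': array([ 5.65931641e-04, -4.33870733e+01, -3.41849649e+01,  7.03554321e-02,
        3.83473537e-02, -1.62209935e-04]), 'position': array([0.20594385, 0.53634084, 0.26283439]), 'tcp_rot': array([[-9.33467727e-01,  3.58660162e-01, -9.43982701e-04],
       [ 3.58661227e-01,  9.33466650e-01, -1.46222137e-03],
       [ 3.56735816e-04, -1.70350645e-03, -9.99998485e-01]]), 'force': array([-0.24994816,  0.04007517,  0.39050773]), 'torque': array([ 0.02223229, -0.00285396,  0.01520856]), 'finger_force': 0.0, 'opening': 0.08860212208238145}
scene {'fx': 423.90719625463737, 'fy': 423.90719625463737, 'cx': 263.86742314320196, 'cy': 184.00511909872765, 'world_to_cam': array([[-0.81384071,  0.58079218,  0.01854018,  0.43872507],
       [-0.39356946, -0.57440516,  0.71774772,  0.17469917],
       [ 0.42751184,  0.57683547,  0.69605637, -1.57732369],
       [ 0.        ,  0.        ,  0.        ,  1.        ]])}
side {'fx': 353.66261980748783, 'fy': 353.66261980748783, 'cx': 258.28029105070505, 'cy': 190.4951335691768, 'world_to_cam': array([[ 0.96089964, -0.27668073, -0.01093867, -0.49950735],
       [ 0.18023683,  0.59498768,  0.78326518, -0.10105965],
       [-0.21020601, -0.75461078,  0.62159151, -1.16042077],
       [ 0.        ,  0.        ,  0.        ,  1.        ]])}
wrist {'fx': 318.53073796279045, 'fy': 318.53073796279045, 'cx': 255.9846203321554, 'cy': 190.17065229318783, 'world_to_cam': array([[ 0.35948129,  0.933149  , -0.00247914, -0.57360572],
       [-0.90228986,  0.34691321, -0.25597702,  0.03511921],
       [-0.23800465,  0.09425585,  0.96667969, -0.3892457 ],
       [ 0.        ,  0.        ,  0.        ,  1.        ]])}
```

View pics/scene0b.png

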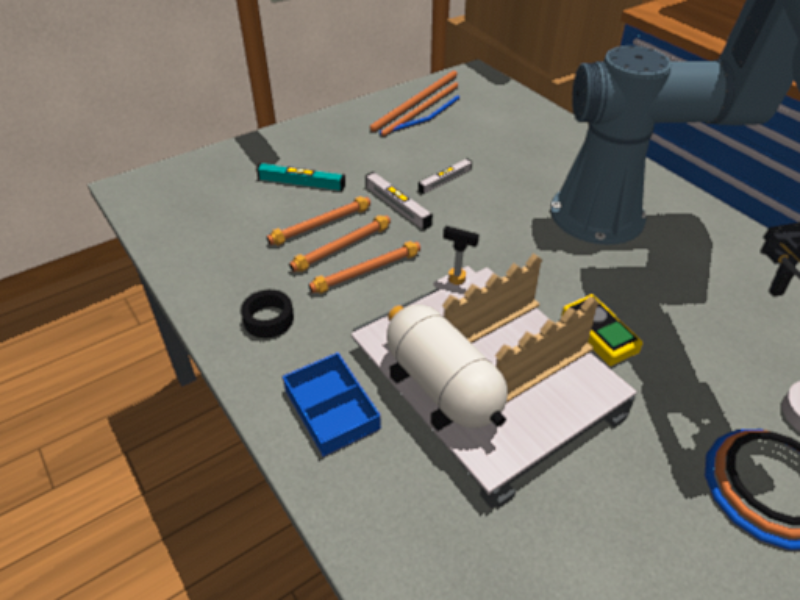

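View pics/side0b.png

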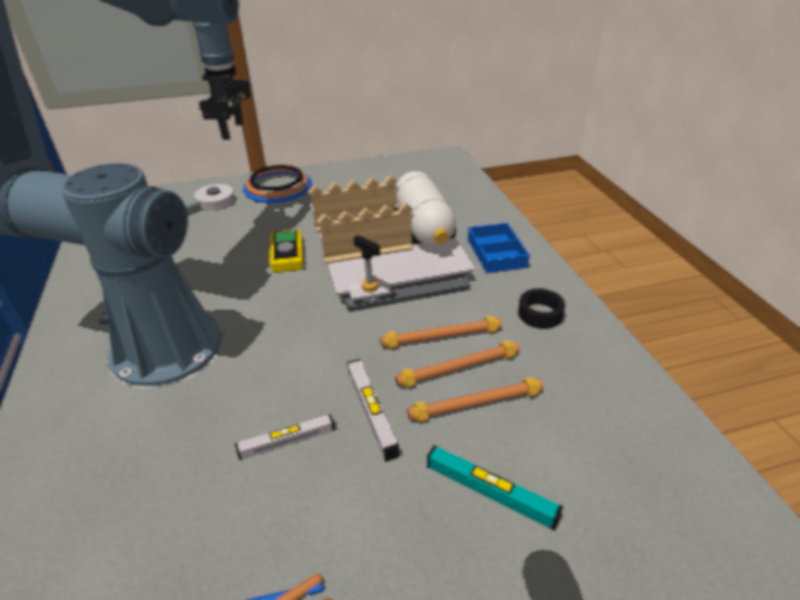

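The scene view (800 px) shows the turquoise level at (300,177), a large aluminium one at (398,198) and a small aluminium one at (445,175). The larger non-turquoise one, at (398,198), is meant. There are three pipes around (318,222), (340,244) and (365,268), and the knob is at (460,237). Next I'll measure and confirm with an enlarged crop.

```bash
cat > h.py <<'E'
from rig import *
import cv2,numpy as np
def ray(ci,u,v):
    M=ci["world_to_cam"];R,t=M[:3,:3],M[:3,3]
    d=R.T@np.array([(u-ci["cx"])/ci["fx"],-(v-ci["cy"])/ci["fy"],-1]); return -R.T@t,d
def onz(ci,u,v,z):
    o,d=ray(ci,u,v); return o+d*(z-o[2])/d[2]
def tri(c1,p1,c2,p2):
    a,d=ray(c1,*p1);b,e=ray(c2,*p2)
    s=np.linalg.lstsq(np.c_[d,-e],b-a,rcond=None)[0]
    p,q=a+s[0]*d,b+s[1]*e; return (p+q)/2,np.linalg.norm(p-q)
def proj(ci,p):
    q=ci["world_to_cam"]@np.r_[p,1]; return ci["cx"]-ci["fx"]*q[0]/q[2],ci["cy"]+ci["fy"]*q[1]/q[2]
def hsv(im): return cv2.cvtColor(im,cv2.COLOR_RGB2HSV)
def blobs(m,amin):
    m=cv2.morphologyEx(m,cv2.MORPH_CLOSE,np.ones((3,3),np.uint8))
    n,l,s,c=cv2.connectedComponentsWithStats(m)
    return [(c[i],s[i],l==i) for i in range(1,n) if s[i][4]>=amin]
E
python3 - <<'E'
from h import *
np.set_printoptions(precision=3,suppress=True)
a=cv2.imread("pics/scene0.png")
for n in("scene","side"):
    ci=camera_info(n); H=hsv(cv2.imread(f"pics/{n}0.png")[:,:,::-1])
    for nm,lo,hi,z,am in(("pipe",(3,120,90),(35,255,255),.016,150),("white",(0,0,150),(180,45,255),.034,40),("black",(0,0,0),(180,255,40),.034,15),("yel",(24,150,120),(34,255,255),.034,4)):
        for c,s,m in blobs(cv2.inRange(H,lo,hi),am):
            if s[4]>6000: continue
            (x,y),(w,h),an=cv2.minAreaRect(np.argwhere(m)[:,::-1].astype(np.float32))
            print(n,nm,c.round(1),s[4],"rect",np.round([x,y,w,h,an],1),"w",onz(ci,*c,z)[:2])
t=np.hstack([cv2.resize(a[90:160,150:310],(800,350),interpolation=cv2.INTER_CUBIC)])
b=cv2.imread("pics/side0.png"); t2=cv2.resize(b[220:345,140:370],(460,250),interpolation=cv2.INTER_CUBIC)
cv=np.zeros((600,800,3),np.uint8);cv[:350]=t;cv[350:,:460]=t2;cv2.imwrite("pics/crop1.png",cv)
E
```

```text
scene pipe [431.2  14.8] 737 rect [433.9  10.3  69.3  22.9  23.5] w [-1.035 -0.604]
scene pipe [264.5  67.1] 548 rect [265.8  66.7  10.3  64.9  56.3] w [ 0.077 -0.643]
scene pipe [203.4 140.6] 425 rect [203.6 140.3   9.5  69.3  68. ] w [ 0.567 -0.334]
scene pipe [216.8 155.3] 438 rect [217.6 154.7   9.8  69.3  63.4] w [ 0.569 -0.238]
scene pipe [232.7 170.5] 499 rect [233.2 170.4  10.2  74.7  68.9] w [ 0.566 -0.141]
scene pipe [382.5 226.6] 474 rect [365.1 228.5  25.6  93.   71.6] w [0.335 0.312]
scene pipe [479.  319.7] 449 rect [480.9 316.8  76.8  27.4  57. ] w [0.361 0.654]
scene white [200.8  14.9] 481 rect [198.5  17.5  25.   35.    0. ] w [ 0.055 -1.257]
scene white [230.2   4.4] 93 rect [229.4   3.9  17.1  11.6  12.1] w [-0.152 -1.293]
scene white [264.1   7.4] 174 rect [264.9   6.9  12.5  22.7  33.7] w [-0.287 -1.156]
scene white [169.6  14.2] 41 rect [170.3  13.2  15.1   4.9  81.3] w [ 0.189 -1.355]
scene white [125.4  33.6] 663 rect [126.5  34.   46.8  27.9  70.2] w [ 0.473 -1.263]
scene white [151.5  23.7] 41 rect [151.2  24.9  11.2   5.5  78.7] w [ 0.319 -1.298]
scene whi
[... 7975 characters left out ...]
82.6 161.8   3.6  11.7  79.7] w [0.281 0.225]
side black [346.2 197.4] 458 rect [346.  197.5  23.   26.   90. ] w [ 0.784 -0.151]
side black [250.4 289.4] 56 rect [250.5 289.    8.    7.   90. ] w [ 0.38  -0.415]
side black [355.6 332.5] 19 rect [355.8 332.1   1.8  10.4  23.2] w [ 0.58  -0.597]
side yel [183.5 164.8] 265 rect [182.5 160.   26.   21.   90. ] w [0.281 0.205]
side yel [237.4 256. ] 74 rect [237.3 255.9  17.1   5.2  67.4] w [ 0.374 -0.297]
side yel [187.1 274.2] 19 rect [187.2 274.1   2.8   6.   71.6] w [ 0.23  -0.321]
side yel [176.2 277.6] 20 rect [176.  277.5   3.    6.   90. ] w [ 0.201 -0.324]
side yel [314.6 306.4] 121 rect [314.6 306.3  26.4   5.4  26.6] w [ 0.517 -0.508]
```

View pics/crop1.png

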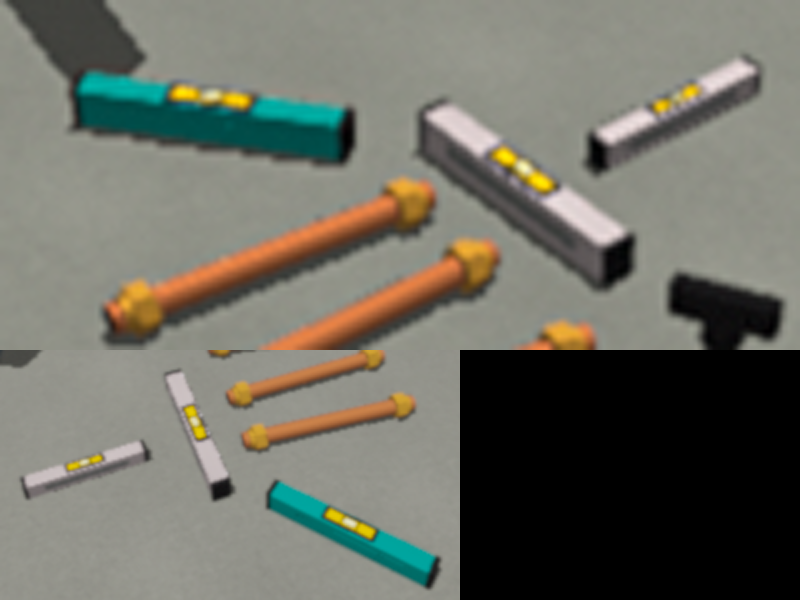

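The crop confirms it: turquoise on the left, the large aluminium level in the centre with its top centre at about (0.374,-0.297), and the short one on the right, left alone. Next come the fixture coordinates, then a move over it for wrist views.

```bash
python3 - <<'E'
from h import *
np.set_printoptions(precision=4,suppress=True)
c,s,w=[camera_info(n) for n in("scene","side","wrist")]
print("knob",tri(c,(294.4,152.1),s,(234.4,158)))
print("level end A",onz(c,238,111,.034),"B",onz(c,272.4,138,.034))
k=1.5625
print("tank c scene z.11",onz(c,447/k,365/k,.115),"side",onz(s,425/k,207/k,.115))
R=observe()["tcp_rot"];p=observe()["position"]
M=w["world_to_cam"];o=-M[:3,:3].T@M[:3,3]
print("cam in tool",R.T@(o-p),"camaxes in tool",R.T@M[:3,:3].T)
for n,ci,z in(("scene",c,.016),("side",s,.016)):
    H=hsv(cv2.imread(f"pics/{n}0.png")[:,:,::-1])
    for q,st,m in blobs(cv2.inRange(H,(3,120,90),(35,255,255)),150):
        P=np.array([onz(ci,x,y,z)[:2] for y,x in np.argwhere(m)])
        if not(.4<P[:,0].mean()<.7 and P[:,1].mean()<0): continue
        vx,vy,x,y=cv2.fitLine(P.astype(np.float32),2,0,.01,.01).ravel(); t=(P-[x,y])@[vx,vy]
        print(n,"pipe mid",[x,y]+np.array([vx,vy])*(t.max()+t.min())/2,"len",np.ptp(t),"ang",np.degrees(np.arctan2(vy,vx)))
E
```

```text
knob (array([0.4445, 0.02  , 0.1496]), np.float64(0.00040706672567861066))
level end A [ 0.3773 -0.3982  0.034 ] B [ 0.3673 -0.1896  0.034 ]
tank c scene z.11 [0.6377 0.2329 0.115 ] side [0.636  0.2057 0.115 ]
cam in tool [ 0.0651 -0.0001 -0.1209] camaxes in tool [[-0.0009  0.9666  0.2563]
 [ 1.      0.0006  0.0012]
 [ 0.0009  0.2563 -0.9666]]
scene pipe mid [ 0.5598 -0.3343] len 0.2616118528886635 ang -0.24588405
scene pipe mid [ 0.56   -0.2387] len 0.2642461459207599 ang 4.767197
scene pipe mid [ 0.5576 -0.1409] len 0.26462230562273514 ang -3.47498
side pipe mid [ 0.5629 -0.1414] len 0.26009652340811745 ang -3.5230021
side pipe mid [ 0.5654 -0.238 ] len 0.2628082549258234 ang 4.8737884
side pipe mid [ 0.5644 -0.3337] len 0.2631815859745653 ang -0.36628762
```

```bash
R='[1,[0.118,-0.112,0.062],-0.0307]'; 
python3 -m jog '[[1,[0.118,-0.112,0.062],-0.0307],[1,[0.118,-0.112,0.062],-0.0307],[1,[0.118,-0.112,0.062],-0.0307],[1,[0.118,-0.112,0.062],-0.0307]]' >/dev/null
python3 -m jog '[[1,[0.118,-0.112,0.062],-0.0307],[1,[0.118,-0.112,0.062],-0.0307],[1,[0.118,-0.112,0.062],-0.0307],[1,[0.118,-0.112,0.062],-0.0307]]' >/dev/null
python3 -m jog '[[1,[0.118,-0.112,0.062],-0.0307],[1,[0.118,-0.112,0.062],-0.0307],[1,[0.118,-0.112,0.062],-0.0307],[1,[0.118,-0.112,0.062],-0.0307],[1,[0,0,0],0]]'
python3 -m jog '[[1,[0,0,0],0],[1,[0,0,0],0]]'
python3 - <<'E'
from h import *
import pickle
w=camera_info("wrist");im=snapshot("wrist")
pickle.dump((w,im),open("w1.pkl","wb")); print(observe()["tcp_rot"].round(3))
cv2.imwrite("pics/w1.png",cv2.resize(im[:,:,::-1],(800,600),interpolation=cv2.INTER_CUBIC))
E
```

```text
clock: 1.45
position: [0.5634, 0.1971, 0.4508]
tcp_rot: [[-0.039, 0.999, 0.003], [0.999, 0.039, -0.001], [-0.001, 0.003, -1.0]]
force: [-0.5, 0.7, -0.7]
opening: 0.0879
finger_force: 0.0
clock: 1.65
position: [0.5594, 0.2015, 0.4488]
tcp_rot: [[-0.048, 0.999, -0.002], [0.999, 0.048, 0.0], [0.0, -0.002, -1.0]]
force: [-0.5, 0.1, -0.0]
opening: 0.0881
finger_force: 0.0
[[-0.049  0.999 -0.001]
 [ 0.999  0.049  0.   ]
 [ 0.    -0.001 -1.   ]]
```

View pics/w1.png

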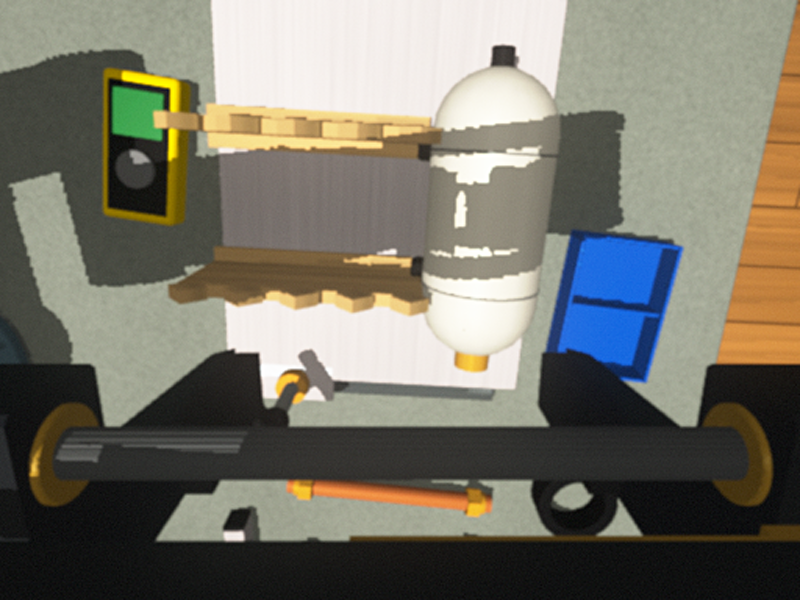

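The tank's seams are at about rows 150 and 298, x 425–557. The rests run across at rows 120 and 290, and the knob is hidden by the left finger. An enlarged crop will give the edges.

```bash
python3 - <<'E'
from h import *
import pickle
w,im=pickle.load(open("w1.pkl","rb"))
a=im[20:245,100:400,::-1]
a=cv2.convertScaleAbs(a,alpha=1.0)
a=cv2.resize(a,(800,600),interpolation=cv2.INTER_CUBIC)
for i in range(0,300,20): cv2.putText(a,str(100+i),(int(i*2.667),10),0,.35,(0,0,255),1)
for i in range(0,225,20): cv2.putText(a,str(20+i),(0,int(i*2.667)),0,.35,(0,0,255),1)
cv2.imwrite("pics/w1c.png",a)
E
```

```text
(no output)
```

View pics/w1c.png

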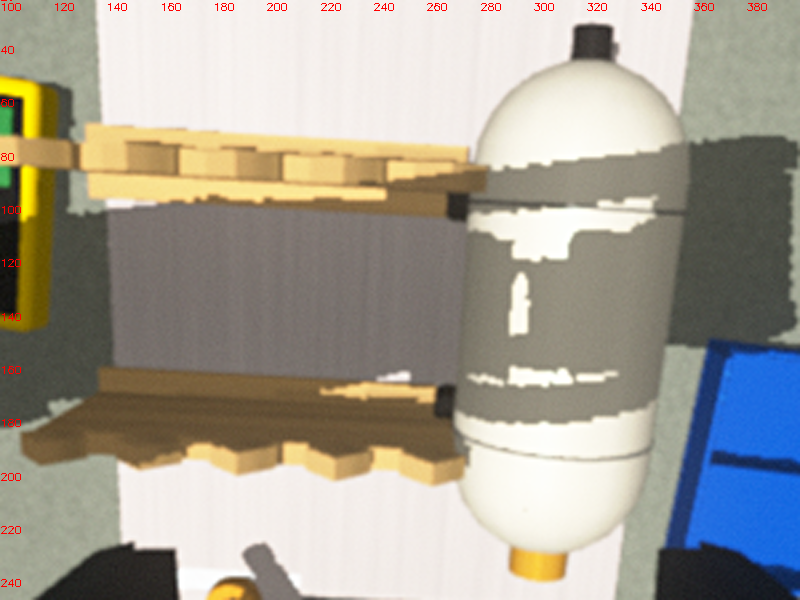

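```bash
python3 - <<'E'
from h import *
import pickle
np.set_printoptions(precision=4,suppress=True)
w,im=pickle.load(open("w1.pkl","rb"))
for z in(.115,.112,.118):
  P=[]
  for L,Rr in(((275.5,95),(356.5,99.9)),((270.8,182.5),(344.5,188.7))):
    o,a=ray(w,*L);o,b=ray(w,*Rr);a/=np.linalg.norm(a);b/=np.linalg.norm(b)
    d=a+b; P.append(o+d*(z-o[2])/d[2])
    print(z,"axis pt",P[-1],"half-ang rad*dist",np.linalg.norm(P[-1]-o)*np.sin(np.arccos(a@b)/2))
  d=P[0]-P[1];print("len",np.linalg.norm(d),"ang",np.degrees(np.arctan2(d[1],d[0])),"mid",(P[0]+P[1])/2)
print("cap",onz(w,322.3,35.7,.117),"orange",onz(w,301.7,231,.112))
a=cv2.imread("pics/scene0.png")[140:250,245:405];b=cv2.imread("pics/side0.png")[100:190,190:300]
A=cv2.resize(a,None,fx=3.4,fy=3.4,interpolation=cv2.INTER_CUBIC);B=cv2.resize(b,None,fx=2.2*1.5,fy=3.3,interpolation=cv2.INTER_CUBIC)
def grid(A,x0,y0,w,h,f):
    for i in range(0,w,10): cv2.putText(A,str(x0+i),(int(i*f),8),0,.3,(0,0,255),1);cv2.line(A,(int(i*f),8),(int(i*f),12),(0,0,255))
    for i in range(0,h,10): cv2.putText(A,str(y0+i),(0,int(i*f)+3),0,.3,(0,0,255),1)
# stack as 2 pictures in one 800x600 canvas
A=cv2.resize(a,(436,300),interpolation=cv2.INTER_CUBIC)
C=np.zeros((600,800,3),np.uint8)
A=cv2.resize(a[:, :],(480,330),interpolation=cv2.INTER_CUBIC);grid(A,245,140,160,110,3)
B=cv2.resize(b,(330,270),interpolation=cv2.INTER_CUBIC);grid(B,190,100,110,90,3)
C[:330,:480]=A;C[330:600,:330]=B
k=cv2.resize(a[5:35,30:75],(315,210),interpolation=cv2.INTER_CUBIC);grid(k,275,145,45,30,7);C[:210,482:797]=k
k=cv2.resize(b[40:75,30:65],(280,280),interpolation=cv2.INTER_CUBIC);grid(k,220,140,35,35,8);C[320:600,400:680]=k
cv2.imwrite("pics/crop2.png",C)
E
```

```text
0.115 axis pt [0.6366 0.2812 0.115 ] half-ang rad*dist 0.05450845331618081
0.115 axis pt [0.6363 0.1565 0.115 ] half-ang rad*dist 0.053375277178523216
len 0.12468235092122755 ang 89.87539103849716 mid [0.6364 0.2189 0.115 ]
0.112 axis pt [0.6371 0.2813 0.112 ] half-ang rad*dist 0.05486802962522172
0.112 axis pt [0.6368 0.1558 0.112 ] half-ang rad*dist 0.05372737825632415
len 0.12550484388918504 ang 89.87539103849721 mid [0.6369 0.2186 0.112 ]
0.118 axis pt [0.636  0.2811 0.118 ] half-ang rad*dist 0.054148877007139905
0.118 axis pt [0.6358 0.1573 0.118 ] half-ang rad*dist 0.05302317610072228
len 0.12385985795327004 ang 89.8753910384972 mid [0.6359 0.2192 0.118 ]
cap [0.6381 0.3585 0.117 ] orange [0.635  0.0836 0.112 ]
```

View pics/crop2.png

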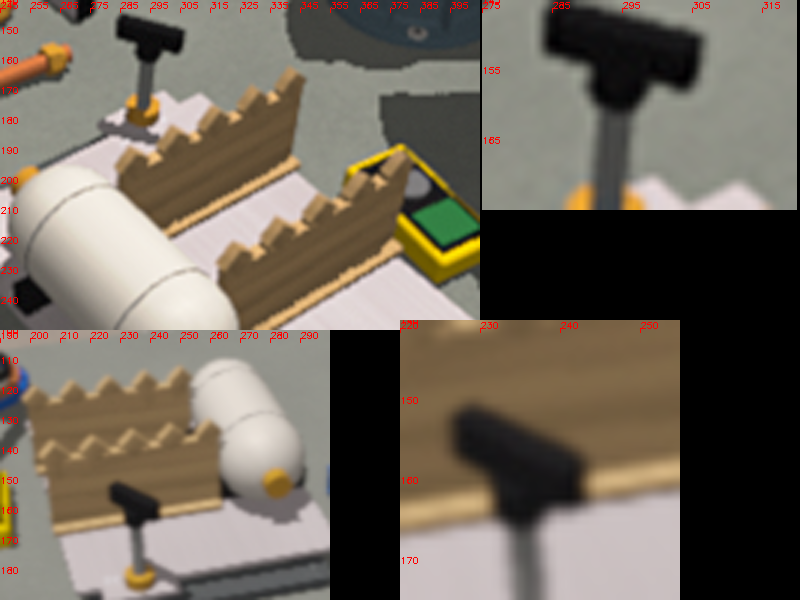

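```bash
python3 - <<'E'
from h import *
np.set_printoptions(precision=4,suppress=True)
c,s=camera_info("scene"),camera_info("side")
for n,p,q in(("A-x",(343.7,164),(205.7,138.3)),("A tank",(286.3,191),(260,132)),("B-x",(379.3,191),(200,122.3)),("B tank",(321.7,222.7),(250.7,114)),("orange",(252.8,200),(282.3,151)),("knob",(295.4,150.5),(234.8,156.8))):
    print(n,*tri(c,p,s,q))
for ci,a,b in((c,(284.5,149.3),(306.5,154)),(s,(227.3,154),(242.8,161))):
    A,B=onz(ci,*a,.155),onz(ci,*b,.155); print("bar",A,B,np.linalg.norm(A-B),np.degrees(np.arctan2(*(B-A)[1::-1])))
E
```

```text
A-x [0.3716 0.1538 0.1631] 0.0009416886041760819
A tank [0.5709 0.1448 0.1598] 0.0019877355608762144
B-x [0.3694 0.2876 0.1611] 0.005907839523357162
B tank [0.5721 0.2865 0.1652] 0.002098152003936388
orange [0.6354 0.0791 0.1062] 0.0010658322160117617
knob [0.4441 0.0205 0.155 ] 0.004763868602900607
bar [ 0.4651 -0.0021  0.155 ] [0.4243 0.0521 0.155 ] 0.06777697797426374 126.94698636582707
bar [0.4257 0.0425 0.155 ] [ 0.4652 -0.0137  0.155 ] 0.06864369050819284 -54.91546618493984
```

```bash

python3 -m jog '[[1,[-0.06,-0.16,-0.08],0],[1,[-0.06,-0.16,-0.08],0],[1,[-0.06,-0.16,-0.08],0],[1,[-0.06,-0.16,-0.08],0],[1,[-0.06,-0.16,-0.08],0]]' >/dev/null
python3 -m jog '[[1,[-0.06,-0.16,-0.08],0],[1,[-0.06,-0.16,-0.08],0],[1,[-0.06,-0.16,-0.08],0],[1,[-0.06,-0.16,-0.08],0],[1,[-0.06,-0.16,-0.08],0]]' >/dev/null
python3 -m jog '[[1,[-0.07,-0.16,-0.08],0],[1,[-0.07,-0.16,-0.08],0],[1,[0,0,0],0],[1,[0,0,0],0],[1,[0,0,0],0]]'
python3 - <<'E'
from h import *
import pickle
w=camera_info("wrist");im=snapshot("wrist")
pickle.dump((w,im),open("w2.pkl","wb"))
H=hsv(im)
for q,s,m in blobs(cv2.inRange(H,(24,150,120),(34,255,255)),30): print(q,s[4],onz(w,*q,.034).round(4))
cv2.imwrite("pics/w2.png",cv2.resize(im[:,:,::-1],(640,480)))
E
```

```text
clock: 3.2
position: [0.3759, -0.2779, 0.2102]
tcp_rot: [[-0.048, 0.999, 0.001], [0.999, 0.048, -0.0], [-0.0, 0.001, -1.0]]
force: [0.3, 0.2, -0.4]
opening: 0.0881
finger_force: 0.0
[357.11212121  16.0969697 ] 330 [ 0.4548 -0.136   0.034 ]
[251.62892224 194.45566166] 733 [ 0.3729 -0.2962  0.034 ]
[ 93.264637   203.77517564] 427 [ 0.219  -0.3129  0.034 ]
[329.20498615 231.12465374] 361 [ 0.452  -0.3305  0.034 ]
```

View pics/w2.png

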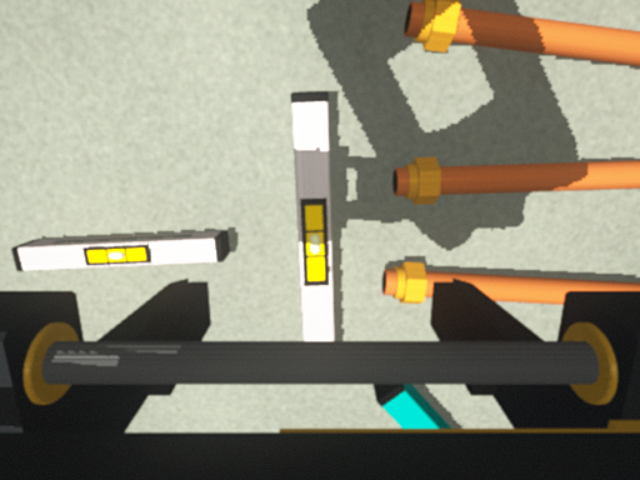

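```bash
python3 - <<'E'
from h import *
import pickle
w,im=pickle.load(open("w2.pkl","rb"))
P=[onz(w,x/1.25,y/1.25,.034) for x,y in((311,98),(314.8,242),(318,338))]
print(np.round(P,4)); d=P[0]-P[2]; print(np.degrees(np.arctan2(d[1],d[0])))
E
python3 -m jog '[[0.6,[-0.012,-0.072,-0.15],0],[0.6,[0,0,-0.15],0],[0.6,[0,0,-0.15],0],[0.6,[0,0,-0.15],0],[0.6,[0,0,0],0]]'
python3 -m jog '[[0.6,[0,0,0],0],[0.6,[0,0,0],0]]'
```

```text
[[ 0.3657 -0.19    0.034 ]
 [ 0.3731 -0.2953  0.034 ]
 [ 0.3794 -0.3775  0.034 ]]
94.16264673103477
clock: 3.75
position: [0.3708, -0.2931, 0.056]
tcp_rot: [[-0.049, 0.999, -0.005], [0.999, 0.049, 0.007], [0.007, -0.005, -1.0]]
force: [-0.0, 0.4, -0.5]
opening: 0.0534
finger_force: 0.0
clock: 3.95
position: [0.3738, -0.2982, 0.0621]
tcp_rot: [[-0.048, 0.999, 0.002], [0.999, 0.048, -0.003], [-0.003, 0.002, -1.0]]
force: [0.4, 0.4, -0.2]
opening: 0.0528
finger_force: 0.0
```

```bash

python3 -m jog '[[0.6,[0,0.004,-0.052],0.0067],[0.6,[0,0,-0.052],0],[0.6,[0,0,0],0],[0,[0,0,0],0],[0,[0,0,0],0]]'
python3 -m jog '[[0,[0,0,0],0],[0,[0,0,0],0],[0,[0,0,0],0]]'
```

```text
clock: 4.45
position: [0.3722, -0.2964, 0.0338]
tcp_rot: [[-0.067, 0.998, 0.0], [0.998, 0.067, -0.0], [-0.0, 0.0, -1.0]]
force: [-0.1, 0.2, -0.3]
opening: 0.0389
finger_force: 0.0
clock: 4.75
position: [0.3724, -0.2965, 0.034]
tcp_rot: [[-0.068, 0.998, 0.001], [0.998, 0.068, -0.001], [-0.001, 0.0, -1.0]]
force: [0.5, 0.7, 1.0]
opening: 0.0254
finger_force: 29.9
```

```bash

python3 -m jog '[[0,[0,0,0.12],0],[0,[0,0,0.18],0],[0,[0,0,0.18],0],[0,[0,0,0.18],0],[0,[0,0,0.18],0]]'
python3 -m jog '[[0,[0.04,0.08,0.16],0],[0,[0.08,0.155,0],0],[0,[0.08,0.155,0],0],[0,[0.08,0.155,0],0],[0,[0.08,0.155,0],0]]'
python3 -m jog '[[0,[0.08,0.155,0],-0.005],[0,[0.08,0.155,0],-0.005],[0,[0.08,0.155,0],-0.005],[0,[0.08,0.155,0],-0.008],[0,[0.08,0.155,0],0]]' | grep -E 'pos|open|fing'
python3 -m jog '[[0,[0.08,0.155,0],0],[0,[0.08,0.155,0],0],[0,[0.08,0.155,0],0],[0,[0.056,0.12,0],0],[0,[0,0,0],0]]'| grep -E 'pos|open|fing'
python3 -m jog '[[0,[0,0,0],0],[0,[0,0,0],0],[0,[0,0,0],0],[0,[0,0,0],0]]'
python3 - <<'E'
from h import *
im=snapshot("side")
cv2.imwrite("pics/s2.png",cv2.resize(im[40:200,170:350,::-1],(720,640)[:2] if 0 else (675,600),interpolation=cv2.INTER_CUBIC))
E
```

```text
clock: 5.25
position: [0.3716, -0.2954, 0.2449]
tcp_rot: [[-0.068, 0.998, -0.001], [0.998, 0.068, 0.001], [0.001, -0.001, -1.0]]
force: [0.1, -1.1, -4.0]
opening: 0.0255
finger_force: 29.9
clock: 5.75
position: [0.4621, -0.1194, 0.2832]
tcp_rot: [[-0.067, 0.998, -0.001], [0.998, 0.067, 0.0], [0.001, -0.001, -1.0]]
force: [0.5, 0.1, -2.8]
opening: 0.0257
finger_force: 29.9
position: [0.5621, 0.0744, 0.2827]
opening: 0.0256
finger_force: 29.9
position: [0.6361, 0.2226, 0.2817]
opening: 0.0258
finger_force: 29.9
clock: 7.15
position: [0.6361, 0.2177, 0.284]
tcp_rot: [[0.006, 1.0, 0.0], [1.0, -0.006, -0.0], [-0.0, 0.0, -1.0]]
force: [0.1, -0.6, -3.3]
opening: 0.0257
finger_force: 29.9
```

View pics/s2.png

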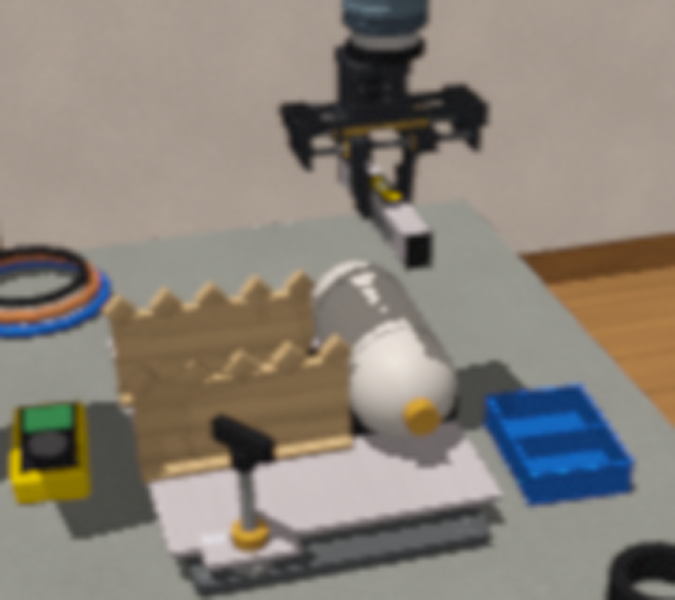

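The level is held firmly above the tank (jaw at about (385,185), tank top at (365,300)). I'll lower it now.

```bash

python3 -m jog '[[0,[0.002,0.004,-0.1],0],[0,[0,0,-0.1],0],[0,[0,0,-0.08],0],[0,[0,0,0],0],[0,[0,0,0],0]]' | grep -E 'pos|force:'
for i in 1; do python3 -m jog '[[0,[0,0,-0.008],0],[0,[0,0,-0.008],0],[0,[0,0,0],0]]' | grep -E 'pos|force:'; done
python3 -m jog '[[0,[0,0,0],0],[0,[0,0,0],0]]' | grep -E 'pos|force:'
```

```text
position: [0.6368, 0.2194, 0.2141]
force: [-0.5, -0.1, -3.2]
finger_force: 3.0
position: [0.637, 0.2198, 0.2105]
force: [0.4, 0.3, -4.1]
finger_force: 30.0
position: [0.6368, 0.2198, 0.21]
force: [0.0, 0.9, -3.3]
finger_force: 30.0
```

Finger force dipped to 3 N, so the grip slackened. I'll check for slip.

```bash
python3 - <<'E'
from h import *
im=snapshot("side")[90:200,240:330,::-1];s2=snapshot("wrist")
o=observe();print(o["opening"],o["finger_force"],o["position"])
w=camera_info("wrist")
for q,s,m in blobs(cv2.inRange(hsv(s2),(24,150,120),(34,255,255)),30): print(q,s[4],onz(w,*q,.21).round(4))
C=np.zeros((480,790,3),np.uint8);C[:440,:360]=cv2.resize(im,(360,440),interpolation=cv2.INTER_CUBIC)
C[:323,362:]=cv2.resize(s2[:,:,::-1],(428,323));cv2.imwrite("pics/s3.png",C)
E
```

```text
0.025611755247140974 29.99943049158901 [0.6367611  0.21983006 0.20988588]
[255.79192334 219.20807666] 1461 [0.637  0.2408 0.21  ]
[256.03209877 256.95555556] 405 [0.637  0.2242 0.21  ]
[256.14681892 317.98205546] 613 [0.6369 0.1948 0.21  ]
```

View pics/s3.png

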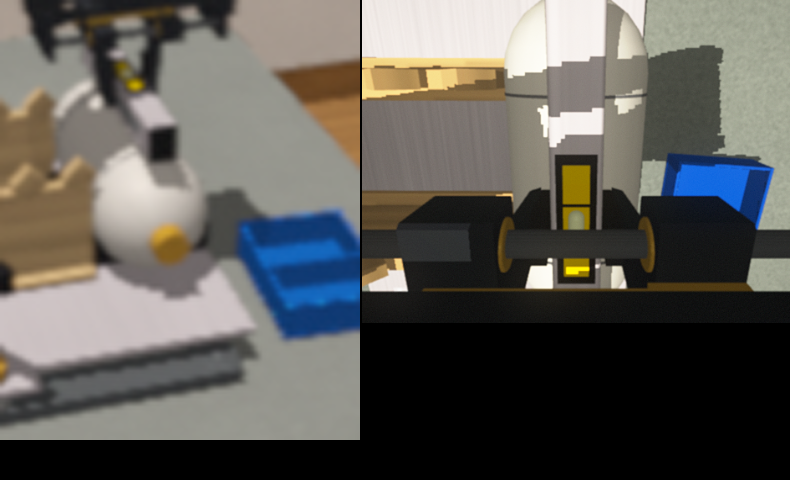

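```bash

python3 -m jog '[[0,[0,0,-0.008],0],[0,[0,0,0],0],[0,[0,0,0],0]]' | grep -E 'pos|^force:'
python3 -m jog '[[0,[0,0,-0.008],0],[0,[0,0,0],0],[0,[0,0,0],0]]' | grep -E 'pos|^force:'
python3 -m jog '[[0,[0,0,-0.006],0],[0,[0,0,0],0],[0,[0,0,0],0]]' | grep -E 'pos|^force:'
```

```text
position: [0.6366, 0.2198, 0.2075]
force: [-0.3, 0.3, -3.9]
position: [0.6366, 0.2198, 0.2056]
force: [-0.1, -0.4, -4.1]
position: [0.6367, 0.2198, 0.2041]
force: [0.1, 0.5, -3.5]
```

```bash

python3 -m jog '[[0,[0,0,-0.006],0],[0,[0,0,0],0],[0,[0,0,0],0]]' | grep -E 'pos|^force:'
python3 -m jog '[[0,[0,0,-0.006],0],[0,[0,0,0],0],[0,[0,0,0],0]]' | grep -E 'pos|^force:'
```

```text
position: [0.6367, 0.2198, 0.2026]
force: [-0.2, 0.7, -3.9]
position: [0.6367, 0.2198, 0.2011]
force: [-0.7, -0.3, -4.4]
```

```bash

for i in 1; do
python3 -m jog '[[0,[0,0,-0.006],0],[0,[0,0,0],0],[0,[0,0,0],0]]' | grep -E 'pos|^force:'
python3 -m jog '[[0,[0,0,-0.006],0],[0,[0,0,0],0],[0,[0,0,0],0]]' | grep -E 'pos|^force:'; done
python3 - <<'E'
from h import *
a=snapshot("side")[90:190,240:330,::-1];b=snapshot("scene")[170:290,230:350,::-1]
C=np.zeros((400,800,3),np.uint8);C[:,:360]=cv2.resize(a,(360,400),interpolation=cv2.INTER_CUBIC)
C[:,400:]=cv2.resize(b,(400,400),interpolation=cv2.INTER_CUBIC);cv2.imwrite("pics/s4.png",C)
E
```

```text
position: [0.6369, 0.2198, 0.2001]
force: [-0.5, -0.6, -1.7]
position: [0.637, 0.2195, 0.1987]
force: [-1.0, -3.0, 1.2]
```

View pics/s4.png

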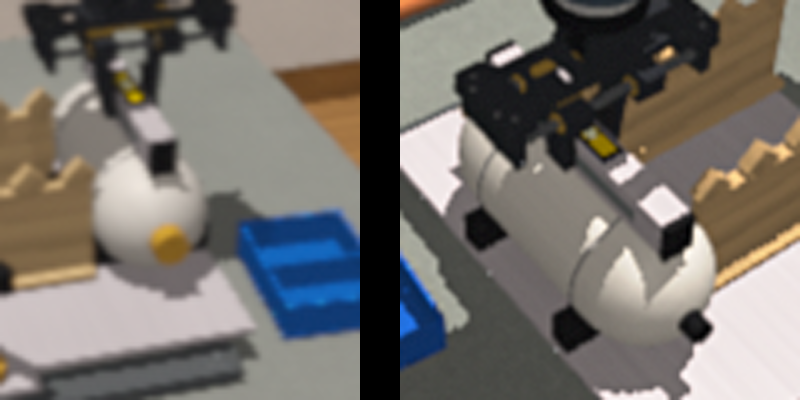

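Contact is felt, and both views show the level along the crown. I'll release it.

```bash

python3 -m jog '[[0,[0,0,-0.005],0],[0,[0,0,0],0],[0.35,[0,0,0],0],[0.4,[0,0,0],0],[0.5,[0,0,0],0]]' | grep -E 'pos|^force:|open'
python3 -m jog '[[0.6,[0,0,0],0],[0.6,[0,0,0],0],[0.6,[0,0,0.08],0],[0.6,[0,0,0.16],0],[0.6,[0,0,0.16],0]]' | grep -E 'pos|^force:|open'
python3 -m jog '[[0.6,[0,-0.15,0.1],0],[0.6,[-0.1,-0.15,0],0],[0.6,[-0.1,-0.15,0],0],[0.6,[-0.1,-0.15,0],0],[0.6,[-0.1,-0.15,0],0]]' | grep -E 'pos|^force:|open'
python3 - <<'E'
from h import *
a=snapshot("side")[90:190,240:330,::-1];b=snapshot("scene")[170:290,230:350,::-1]
C=np.zeros((400,800,3),np.uint8);C[:,:360]=cv2.resize(a,(360,400),interpolation=cv2.INTER_CUBIC)
C[:,400:]=cv2.resize(b,(400,400),interpolation=cv2.INTER_CUBIC);cv2.imwrite("pics/s5.png",C)
E
```

```text
position: [0.6365, 0.2202, 0.1966]
force: [0.0, 0.4, 0.2]
opening: 0.0414
position: [0.6361, 0.2197, 0.2969]
force: [0.5, -0.3, 0.1]
opening: 0.0529
position: [0.5356, 0.0311, 0.322]
force: [0.2, -0.4, -0.2]
opening: 0.0526
```

View pics/s5.png

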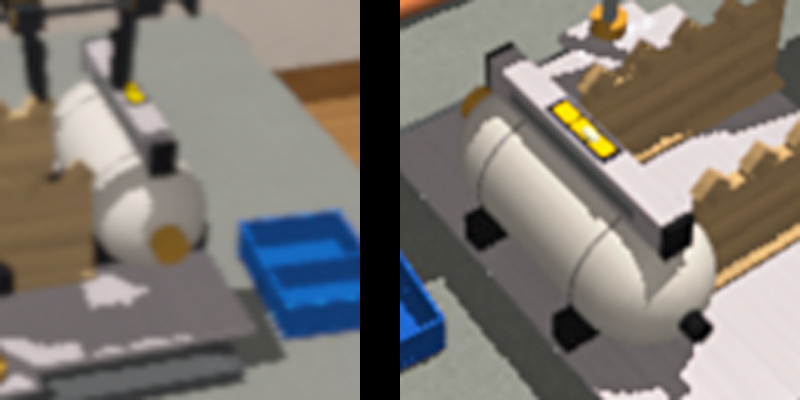

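The level is balanced upright on the crown, along the tank and midway. Next is the knob: go above it with the jaws across the bar.

```bash

python3 -m jog '[[0.6,[-0.073,-0.0087,0],0.0404],[0.6,[-0.073,-0.0087,0],0.0404],[0.6,[-0.073,-0.0087,0],0.0404],[0.6,[-0.073,-0.0087,0],0.0404],[0.6,[-0.073,-0.0087,0],0.0404]]' >/dev/null
python3 -m jog '[[0.6,[0,0,0],0],[0.6,[0,0,0],0],[0.6,[0,0,0],0]]' | grep -E 'pos|rot|open'
cat > knob.py <<'E'
from h import *
import sys
o=observe();w=camera_info("wrist");im=snapshot("wrist")
cv2.imwrite("pics/%s.png"%sys.argv[1],im[:,:,::-1])
u,v=proj(w,[.4444,.0203,.168]);print("expect",round(u),round(v),"pos",o["position"].round(4))
for q,s,m in blobs(cv2.inRange(im.max(2),0,60),150):
    r=cv2.minAreaRect(np.argwhere(m)[:,::-1].astype(np.float32)); 
    P=onz(w,*r[0],.168)
    b=cv2.boxPoints(r);e=[b[1]-b[0],b[2]-b[1]];e=max(e,key=np.linalg.norm)
    A,B=onz(w,*(np.array(r[0])-e/2),.168),onz(w,*(np.array(r[0])+e/2),.168)
    if np.hypot(*(P[:2]-[.4444,.02]))<.06: print(s[4],np.round(r[0],1),np.round(r[1],1),P.round(4),"ang",np.degrees(np.arctan2(*(B-A)[1::-1])).round(1),"len",np.linalg.norm(A-B).round(4))
E
python3 knob.py k1
```

```text
position: [0.4463, 0.0216, 0.3222]
tcp_rot: [[-0.588, 0.809, 0.001], [0.809, 0.588, 0.0], [-0.0, 0.001, -1.0]]
opening: 0.053
expect 253 181 pos [0.4463 0.0216 0.3222]
1376 [254.5 178.5] [75. 27.] [0.4436 0.0229 0.168 ] ang -54.1 len 0.0681
```

```bash

python3 -m jog '[[0.6,[-0.007,-0.001,-0.15],0],[0.6,[0,0,-0.15],0],[0.6,[0,0,-0.15],0],[0.6,[0,0,-0.15],0],[0.6,[0,0,0],0]]' | grep -E 'pos|^force:'
python3 -m jog '[[0.6,[0,0,0],0],[0,[0,0,0],0],[0,[0,0,0],0],[0,[0,0,0],0],[0,[0,0,0],0]]'
```

```text
position: [0.4405, 0.0219, 0.1673]
force: [0.3, 0.2, -0.3]
clock: 13.95
position: [0.4443, 0.021, 0.1729]
tcp_rot: [[-0.589, 0.808, 0.002], [0.808, 0.589, -0.0], [-0.001, 0.001, -1.0]]
force: [-0.1, 0.2, 0.5]
opening: 0.0228
finger_force: 0.0
```

```bash

python3 -m jog '[[0,[0,0,0],0],[0,[0,0,0],0],[0,[0,0,0],0]]'| grep -E 'pos|orce:|open'
python3 -m jog '[[0,[0,0,0],-0.03],[0,[0,0,0],-0.03],[0,[0,0,0],0]]'
```

```text
position: [0.4444, 0.0214, 0.1726]
force: [2.5, 5.0, 4.2]
opening: 0.0158
finger_force: 29.6
clock: 14.55
position: [0.4445, 0.0215, 0.1726]
tcp_rot: [[-0.425, 0.905, 0.002], [0.905, 0.425, 0.001], [-0.0, 0.002, -1.0]]
force: [3.2, 5.2, 4.1]
opening: 0.0159
finger_force: 29.7
```

```bash

python3 -m jog '[[0,[0,0,0],-0.04],[0,[0,0,0],-0.04],[0,[0,0,0],-0.04],[0,[0,0,0],-0.04],[0,[0,0,0],-0.04]]'| grep -E 'rot|^force:|open'
python3 -m jog '[[0,[0,0,0],-0.04],[0,[0,0,0],-0.04],[0,[0,0,0],-0.04],[0,[0,0,0],-0.04],[0,[0,0,0],-0.04]]'| grep -E 'rot|^force:|open'
python3 -m jog '[[0,[0,0,0],-0.04],[0,[0,0,0],-0.04],[0,[0,0,0],-0.04],[0,[0,0,0],-0.04],[0,[0,0,0],-0.04]]'| grep -E 'rot|^force:|open'
python3 -m jog '[[0,[0,0,0],-0.04],[0,[0,0,0],-0.04],[0,[0,0,0],-0.04],[0,[0,0,0],-0.04],[0,[0,0,0],0]]'| grep -E 'rot|^force:|open'
```

```text
tcp_rot: [[0.19, 0.982, 0.003], [0.982, -0.19, 0.001], [0.001, 0.003, -1.0]]
force: [5.6, 5.4, 0.5]
opening: 0.0159
tcp_rot: [[0.731, 0.682, 0.004], [0.682, -0.731, 0.0], [0.003, 0.002, -1.0]]
force: [5.7, 4.1, -0.2]
opening: 0.0157
tcp_rot: [[0.993, 0.122, 0.004], [0.122, -0.993, -0.0], [0.004, 0.001, -1.0]]
force: [7.3, 2.3, -0.1]
opening: 0.0159
tcp_rot: [[0.929, -0.37, 0.004], [-0.37, -0.929, -0.001], [0.004, -0.001, -1.0]]
force: [5.6, 1.3, -0.7]
opening: 0.0158
```

```bash

python3 -m jog '[[0,[0,0,0],-0.04],[0,[0,0,0],-0.04],[0,[0,0,0],-0.04],[0,[0,0,0],-0.04],[0,[0,0,0],-0.04]]'| grep -E 'rot|^force:|open'
python3 -m jog '[[0,[0,0,0],-0.04],[0,[0,0,0],-0.04],[0,[0,0,0],0],[0,[0,0,0],0],[0,[0,0,0],0]]'| grep -E 'rot|^force:|open|pos'
python3 -m jog '[[0.6,[0,0,0],0],[0.6,[0,0,0],0],[0.6,[0,0,0.1],0],[0.6,[0,0,0.15],0],[0.6,[0,0,0.15],0]]'| grep -E 'rot|^force:|open|pos'
python3 -m jog '[[0.6,[0.04,0.036,0],0.045],[0.6,[0.04,0.036,0],0.045],[0.6,[0.04,0.036,0],0.045],[0.6,[0.04,0.036,0],0.045],[0.6,[0.04,0.036,0],0.045]]'>/dev/null
python3 -m jog '[[0.6,[0.04,0.036,0],0.045],[0.6,[0.04,0.036,0],0.045],[0.6,[0.04,0.036,0],0.045],[0.6,[0.04,0.036,0],0.045],[0.6,[0.04,0.036,0],0.045]]'>/dev/null
python3 -m jog '[[0.6,[0.04,0.036,0],0.045],[0.6,[0.04,0.036,0],0.045],[0.6,[0.04,0.036,0],0.045],[0.6,[0.04,0.036,0],0.045],[0.6,[0.04,0.036,0],0.045]]'>/dev/null
python3 -m jog '[[0.6,[0.04,0.036,0],0.045],[0.6,[0.04,0.036,0],0.045],[0.6,[0.04,0.036,0],0.045],[0.6,[0.04,0.036,0],0.045],[0.6,[0.04,0.036,0],0.045]]' >/dev/null
python3 -m jog '[[0.6,[0,0,0],0],[0.6,[0,0,0],0],[0.6,[0,0,0],0]]'
cat > bub.py <<'E'
from h import *
import sys
o=observe();w=camera_info("wrist");im=snapshot("wrist")
cv2.imwrite("pics/%s.png"%sys.argv[1],im[:,:,::-1])
z=.201
print("expect",np.round(proj(w,[.6365,.22,z])),o["position"].round(3))
H=hsv(im)
Y=cv2.inRange(H,(22,120,90),(36,255,255))
for q,s,m in blobs(cv2.morphologyEx(Y,cv2.MORPH_CLOSE,np.ones((13,13),np.uint8)),200):
    P=onz(w,*q,z)
    if np.hypot(*(P[:2]-[.6365,.22]))>.05: continue
    r=cv2.minAreaRect(np.argwhere(m)[:,::-1].astype(np.float32));hull=cv2.fillConvexPoly(np.zeros(Y.shape,np.uint8),cv2.boxPoints(r).astype(int),255)
    hull=cv2.erode(hull,np.ones((3,3),np.uint8))
    print("vial",np.round(r[0],1),np.round(r[1],1),onz(w,*r[0],z).round(4))
    for b,bs,bm in blobs(cv2.bitwise_and(hull,cv2.inRange(H,(0,0,120),(180,115,255))),8): 
        B=onz(w,*b,z);print(" pale",b.round(1),bs[4],B.round(4),"dy mm",1e3*(B-onz(w,*r[0],z))[1].round(5))
    x,y,W,h=map(int,cv2.boundingRect(np.argwhere(m)[:,::-1].astype(np.int32)))
    cv2.imwrite("pics/%sc.png"%sys.argv[1],cv2.resize(im[max(0,y-15):y+h+15,max(0,x-40):x+W+40,::-1],None,fx=5,fy=5,interpolation=cv2.INTER_CUBIC))
E
python3 bub.py b1
```

```text
tcp_rot: [[0.533, -0.846, 0.003], [-0.846, -0.533, -0.001], [0.003, -0.002, -1.0]]
force: [5.0, 0.1, 0.6]
opening: 0.0156
position: [0.4449, 0.0205, 0.1726]
tcp_rot: [[0.314, -0.95, 0.003], [-0.95, -0.314, -0.001], [0.002, -0.002, -1.0]]
force: [4.2, -0.5, 1.5]
opening: 0.0157
position: [0.4422, 0.0212, 0.2719]
tcp_rot: [[0.313, -0.95, -0.004], [-0.95, -0.313, 0.0], [-0.002, 0.004, -1.0]]
force: [1.8, -0.2, -0.0]
opening: 0.0522
clock: 20.35
position: [0.643, 0.2006, 0.2715]
tcp_rot: [[0.001, 1.0, -0.001], [1.0, -0.001, -0.001], [-0.001, -0.001, -1.0]]
force: [0.6, 0.1, 0.4]
opening: 0.053
finger_force: 0.0
expect [245. 182.] [0.643 0.201 0.271]
vial [247. 177.] [96. 24.] [0.6376 0.2233 0.201 ]
 pale [247.4 173.2] 269 [0.6379 0.2257 0.201 ] dy mm 2.3600000000000003
```

View pics/b1c.png

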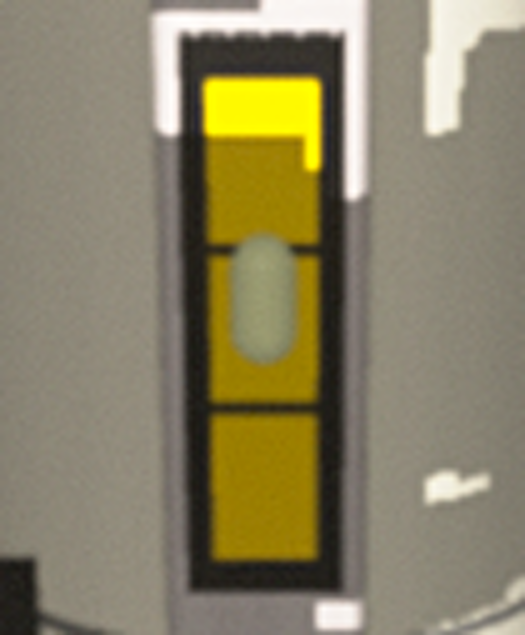

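The bubble sits towards the upper (+y, hinge) end, between rows 235 and 362 against lines at 247 and 406. So the knob end is still low, and I'll work out the amount with perspective included.

```bash

python3 - <<'E'
import re
s=open("bub.py").read()
s=s.replace('    for b,bs,bm in','    bx=cv2.boxPoints(r);bx=bx[np.argsort(bx[:,1])];mid=(onz(w,*bx[:2].mean(0),z)+onz(w,*bx[2:].mean(0),z))/2;print(" true mid",mid.round(4))\n    for b,bs,bm in').replace('(B-onz(w,*r[0],z))[1]','(B-mid)[1]')
open("bub.py","w").write(s)
s=s.replace('im=snapshot("wrist")','im=cv2.imread("pics/b1.png")[:,:,::-1].copy()').replace('sys.argv[1]','"t"')
exec(s)
L=[onz(w,247,r,z)[1] for r in(163.6,195.4)];print("lines",L,np.mean(L),L[0]-L[1],"ends of bubble",[onz(w,247,r,z)[1] for r in (161,187)])
E
python3 -m jog '[[0.6,[-0.132,-0.12,0],0.017],[0.6,[-0.132,-0.12,0],0.017],[0.6,[-0.132,-0.12,0],0.017],[0.6,[-0.132,-0.12,0],0.017],[0.6,[-0.132,-0.12,0],0.017]]'>/dev/null
python3 -m jog '[[0.6,[-0.132,-0.12,0],0.017],[0.6,[0,0,0],0],[0.6,[0,0,0],0],[0.6,[0,0,0],0]]'
python3 knob.py k2
```

```text
expect [245. 182.] [0.643 0.201 0.272]
vial [247. 177.] [96. 24.] [0.6378 0.2233 0.201 ]
 true mid [0.6378 0.2221 0.201 ]
 pale [247.4 173.2] 269 [0.638  0.2256 0.201 ] dy mm 3.5599999999999996
lines [np.float64(0.2316236501399119), np.float64(0.21149591586103078)] 0.22155978300047136 0.02012773427888112 ends of bubble [np.float64(0.2332231435203712), np.float64(0.2169163416591785)]
clock: 21.3
position: [0.4463, 0.0213, 0.2725]
tcp_rot: [[-0.316, 0.949, 0.001], [0.949, 0.316, -0.0], [-0.0, 0.001, -1.0]]
force: [-0.7, -0.2, 0.6]
opening: 0.0531
finger_force: 0.0
expect 253 197 pos [0.4463 0.0213 0.2725]
2041 [254.  192.5] [91. 32.] [0.444  0.0241 0.168 ] ang -71.7 len 0.0693
```

```bash

python3 -m jog '[[0.6,[-0.007,-0.001,-0.132],0],[0.6,[0,0,-0.132],0],[0.6,[0,0,-0.132],0],[0.6,[0,0,0],0],[0.6,[0,0,0],0]]'| grep -E 'pos'
python3 -m jog '[[0,[0,0,0],0],[0,[0,0,0],0],[0,[0,0,0],0],[0,[0,0,0],0],[0,[0,0,0],0]]'>/dev/null
python3 -m jog '[[0,[0,0,0],0],[0,[0,0,0],0],[0,[0,0,0],-0.01]]'| grep -E 'pos|orce:|open'
python3 -m jog '[[0,[0,0,0],-0.04],[0,[0,0,0],-0.04],[0,[0,0,0],-0.04],[0,[0,0,0],-0.04],[0,[0,0,0],-0.04]]'| grep -E '^force:|open'
python3 -m jog '[[0,[0,0,0],-0.04],[0,[0,0,0],-0.04],[0,[0,0,0],-0.04],[0,[0,0,0],-0.04],[0,[0,0,0],-0.04]]'| grep -E '^force:|open'
python3 -m jog '[[0,[0,0,0],-0.04],[0,[0,0,0],-0.04],[0,[0,0,0],-0.04],[0,[0,0,0],-0.04],[0,[0,0,0],-0.04]]'| grep -E '^force:|open'
python3 -m jog '[[0,[0,0,0],-0.04],[0,[0,0,0],-0.04],[0,[0,0,0],-0.04],[0,[0,0,0],-0.04],[0,[0,0,0],-0.04]]'| grep -E '^force:|open'
python3 -m jog '[[0,[0,0,0],-0.04],[0,[0,0,0],-0.04],[0,[0,0,0],0],[0,[0,0,0],0]]'| grep -E 'rot|^force:|open'
python3 -m jog '[[0.6,[0,0,0],0],[0.6,[0,0,0],0],[0.6,[0,0,0.1],0],[0.6,[0,0,0.15],0],[0.6,[0,0,0.15],0]]'| grep -E 'rot|^force:|open|pos'
python3 -m jog '[[0.6,[0.04,0.036,0],0.04],[0.6,[0.04,0.036,0],0.04],[0.6,[0.04,0.036,0],0.04],[0.6,[0.04,0.036,0],0.04],[0.6,[0.04,0.036,0],0.04]]'>/dev/null
python3 -m jog '[[0.6,[0.04,0.036,0],0.04],[0.6,[0.04,0.036,0],0.04],[0.6,[0.04,0.036,0],0.04],[0.6,[0.04,0.036,0],0.04],[0.6,[0.04,0.036,0],0.04]]'>/dev/null
python3 -m jog '[[0.6,[0.04,0.036,0],0.04],[0.6,[0.04,0.036,0],0.04],[0.6,[0.04,0.036,0],0.04],[0.6,[0.04,0.036,0],0.04],[0.6,[0.04,0.036,0],0.04]]'>/dev/null
python3 -m jog '[[0.6,[0.04,0.036,0],0.04],[0.6,[0.04,0.036,0],0.04],[0.6,[0.04,0.036,0],0.04],[0.6,[0.04,0.036,0],0.04],[0.6,[0.04,0.036,0],0.028]]' >/dev/null
python3 -m jog '[[0.6,[0,0,0],0],[0.6,[0,0,0],0],[0.6,[0,0,0],0]]'
python3 bub.py b2
```

```text
position: [0.4443, 0.0214, 0.1731]
position: [0.4448, 0.021, 0.1735]
force: [3.4, 2.7, 1.1]
opening: 0.0158
finger_force: 30.0
force: [4.6, 2.3, 0.7]
opening: 0.0157
force: [3.7, 1.7, 1.3]
opening: 0.0153
force: [3.8, 1.7, 0.8]
opening: 0.0159
force: [3.0, 1.7, 1.4]
opening: 0.0155
tcp_rot: [[0.622, -0.783, 0.002], [-0.783, -0.622, 0.0], [0.001, -0.002, -1.0]]
force: [5.2, 2.4, 2.1]
opening: 0.0153
position: [0.4427, 0.0209, 0.2731]
tcp_rot: [[0.62, -0.784, -0.004], [-0.784, -0.62, 0.0], [-0.002, 0.003, -1.0]]
force: [0.2, -0.3, 0.1]
opening: 0.0521
clock: 27.85
position: [0.6434, 0.2004, 0.2726]
tcp_rot: [[-0.0, 1.0, -0.001], [1.0, 0.0, -0.0], [-0.0, -0.001, -1.0]]
force: [0.0, 0.0, 0.6]
opening: 0.0529
finger_force: 0.0
expect [245. 181.] [0.643 0.2   0.273]
vial [246.  173.5] [97. 24.] [0.6374 0.225  0.201 ]
 true mid [0.6373 0.2238 0.201 ]
 pale [246.5 175.4] 275 [0.6377 0.2238 0.201 ] dy mm 0.030000000000000002
```

The plate reads level (bubble 0.03 mm off the middle). Now the pipes. I'll avoid slot 4, since the gripper body would overlap the level, and use slots 3, 2 and 1.

```bash

cat > pipes.py <<'E'
from h import *
for n in("scene","side","wrist"):
    ci=camera_info(n); im=snapshot(n); cv2.imwrite(f"pics/p_{n}.png",im[:,:,::-1])
    for q,st,m in blobs(cv2.inRange(hsv(im),(3,120,60),(35,255,255)),200):
        P=np.array([onz(ci,x,y,.016)[:2] for y,x in np.argwhere(m)])
        if not(.4<P[:,0].mean()<.75 and -.6<P[:,1].mean()<-.02): continue
        vx,vy,x,y=cv2.fitLine(P.astype(np.float32),2,0,.01,.01).ravel(); t=(P-[x,y])@[vx,vy]
        if np.ptp(t)<.1: continue
        print(n,"mid",([x,y]+np.array([vx,vy])*(t.max()+t.min())/2).round(4),"len",np.ptp(t).round(3),"ang",np.degrees(np.arctan2(vy,vx)).round(1),"px",q.round())
E
python3 -m jog '[[0.6,[-0.03,-0.124,0.03],-0.047],[0.6,[-0.03,-0.124,0],-0.047],[0.6,[-0.03,-0.124,0],-0.047],[0.6,[-0.03,-0.124,0],-0.047],[0.6,[-0.03,-0.124,0],-0.047]]'>/dev/null
python3 -m jog '[[0.6,[-0.03,-0.124,0],-0.047],[0.6,[-0.03,-0.124,0],-0.047],[0.6,[-0.03,-0.124,0],-0.047],[0.6,[-0.03,-0.124,0],-0.047],[0.6,[-0.03,-0.124,0],-0.047]]'>/dev/null
python3 -m jog '[[0.6,[-0.03,-0.124,-0.1],-0.047],[0.6,[0,0,0],0],[0.6,[0,0,0],0],[0.6,[0,0,0],0]]'
python3 pipes.py
```

```text
clock: 29.3
position: [0.5617, -0.1395, 0.2563]
tcp_rot: [[0.999, -0.05, 0.001], [-0.05, -0.999, -0.0], [0.001, 0.0, -1.0]]
force: [0.4, 0.4, -0.6]
opening: 0.0528
finger_force: 0.0
scene mid [ 0.5608 -0.3331] len 0.264 ang -0.3 px [204. 141.]
scene mid [ 0.5613 -0.2375] len 0.267 ang 4.9 px [217. 156.]
scene mid [ 0.5579 -0.1401] len 0.265 ang -3.5 px [233. 171.]
side mid [ 0.5636 -0.141 ] len 0.262 ang -3.2 px [282. 212.]
side mid [ 0.5653 -0.2377] len 0.263 ang 5.1 px [292. 232.]
side mid [ 0.5644 -0.3338] len 0.263 ang -0.4 px [304. 255.]
wrist mid [ 0.5815 -0.3336] len 0.226 ang -0.6 px [428. 125.]
wrist mid [ 0.5731 -0.2372] len 0.245 ang 5.1 px [339. 129.]
wrist mid [ 0.5587 -0.14  ] len 0.268 ang -3.9 px [257. 152.]
```

```bash

python3 -m jog '[[0.6,[-0.003,-0.003,-0.16],-0.0035],[0.6,[0,0,-0.16],0],[0.6,[0,0,-0.16],0],[0.6,[0,0,-0.16],0],[0.6,[0,0,-0.16],0]]'>/dev/null
python3 -m jog '[[0.6,[0,0,-0.05],0],[0.6,[0,0,-0.046],0],[0.6,[0,0,0],0],[0.6,[0,0,0],0]]'| grep -E 'pos|rot|^force'
python3 -m jog '[[0,[0,0,0],0],[0,[0,0,0],0],[0,[0,0,0],0],[0,[0,0,0],0],[0,[0,0,0],0]]'| grep -E 'pos|orce:|open'
python3 -m jog '[[0,[0,0,0],0],[0,[0,0,0.1],0],[0,[0,0,0.2],0],[0,[0,0,0.2],0],[0,[0,0,0.2],0]]'| grep -E 'pos|orce:|open'
```

```text
position: [0.562, -0.1413, 0.0331]
tcp_rot: [[0.998, -0.062, 0.002], [-0.062, -0.998, -0.001], [0.002, 0.001, -1.0]]
force: [0.1, 0.1, 0.9]
position: [0.561, -0.1408, 0.032]
force: [-0.8, 1.1, 3.8]
opening: 0.0212
finger_force: 30.0
position: [0.5598, -0.1406, 0.2073]
force: [1.0, -0.3, -2.1]
opening: 0.0208
finger_force: 30.0
```

```bash

python3 -m jog '[[0,[-0.021,0.12,0.13],0.0432],[0,[-0.021,0.12,0.13],0.0432],[0,[-0.021,0.12,0.13],0.0432],[0,[-0.021,0.12,0],0.0432],[0,[-0.021,0.12,0],0.0432]]'| grep -E 'pos|orce:|open'
python3 -m jog '[[0,[-0.021,0.12,0],0.0432],[0,[-0.021,0.12,0],0.0432],[0,[-0.021,0.12,0],0.0432],[0,[-0.021,0.12,0],0.0432],[0,[-0.021,0.12,0],0.0432]]'| grep -E 'pos|orce:|open'
python3 -m jog '[[0,[-0.021,0.12,0],0.0432],[0,[-0.021,0.12,0],0.0432],[0,[0,0,0],0],[0,[0,0,0],0],[0,[0,0,0],0]]'
python3 - <<'E'
from h import *
w=camera_info("wrist");im=snapshot("wrist");cv2.imwrite("pics/n1.png",im[:,:,::-1])
a=np.hstack([cv2.resize(im[:,:,::-1],(500,375)),cv2.resize(snapshot("side")[80:180,180:280,::-1],(300,300)) if 0 else cv2.resize(snapshot("side")[60:185,175:275,::-1],(300,375))])
cv2.imwrite("pics/n1b.png",a)
print([ [round(c) for c in proj(w,[.4735+.024*k,y,.16])] for k in(-3,-1,1,3) for y in(.149,.289)])
E
```

```text
position: [0.5344, 0.01, 0.3049]
force: [-0.2, -0.6, -3.3]
opening: 0.0208
finger_force: 30.0
position: [0.5074, 0.1601, 0.3031]
force: [0.3, -0.2, -2.4]
opening: 0.0209
finger_force: 30.0
clock: 32.85
position: [0.4977, 0.2183, 0.3035]
tcp_rot: [[0.007, 1.0, -0.001], [1.0, -0.007, -0.001], [-0.001, -0.001, -1.0]]
force: [-0.2, 0.5, -2.4]
opening: 0.0213
finger_force: 30.0
[[151, 259], [135, 99], [204, 259], [195, 99], [256, 258], [255, 98], [309, 258], [315, 98]]
```

View pics/n1b.png

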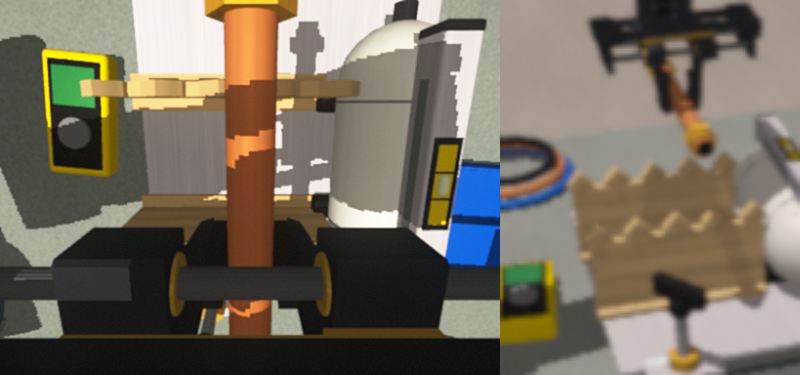

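The wrist view shows the pipe over the third notch from the left, and the rest spans x≈82–358, centred as computed. I'll lower it.

```bash

python3 -m jog '[[0,[0,0.002,-0.15],0],[0,[0,0,-0.15],0],[0,[0,0,-0.15],0],[0,[0,0,0],0],[0,[0,0,0],0]]'| grep -E 'pos|^force'
python3 -m jog '[[0,[0,0,-0.012],0],[0,[0,0,-0.012],0],[0,[0,0,0],0],[0,[0,0,0],0]]'| grep -E 'pos|^force'
python3 -m jog '[[0,[0,0,-0.012],0],[0,[0,0,0],0],[0,[0,0,0],0]]'| grep -E 'pos|^force'
python3 -m jog '[[0,[0,0,-0.012],0],[0,[0,0,0],0],[0,[0,0,0],0]]'| grep -E 'pos|^force'
```

```text
position: [0.4976, 0.2187, 0.1909]
force: [0.1, -0.6, -1.9]
position: [0.4978, 0.2197, 0.1859]
force: [-0.3, 0.6, -1.8]
position: [0.498, 0.2198, 0.1849]
force: [-7.4, -3.0, 13.9]
position: [0.4976, 0.2199, 0.1833]
force: [-14.2, -4.6, 24.8]
```

```bash

python3 -m jog '[[0,[0,0,0.02],0],[0,[0,0,0],0],[0,[-0.012,0,0],0],[0,[0,0,0],0],[0,[0,0,0],0]]'| grep -E 'pos|^force'
python3 -m jog '[[0,[0,0,-0.012],0],[0,[0,0,0],0],[0,[0,0,0],0]]'| grep -E 'pos|^force'
python3 -m jog '[[0,[0,0,-0.012],0],[0,[0,0,0],0],[0,[0,0,0],0]]'| grep -E 'pos|^force'
```

```text
position: [0.496, 0.2197, 0.1849]
force: [5.9, -0.5, -0.2]
position: [0.4971, 0.2198, 0.1835]
force: [5.0, -1.6, 7.5]
position: [0.4973, 0.2198, 0.1832]
force: [-4.3, -3.2, 25.1]
```

```bash

python3 -m jog '[[0,[0.002,0,0.018],0],[0,[0,0,0],0],[0.3,[0,0,0],0],[0.32,[0,0,0],0],[0.32,[0,0,0],0]]'| grep -E 'pos|^force|open'
python3 -m jog '[[0.32,[0,0,0.06],0],[0.32,[0,0,0.16],0],[0.32,[0,0,0.16],0],[0.5,[0,0,0.1],0],[0.6,[0,0,0],0]]'| grep -E 'pos|^force|open'
cat > seat.py <<'E'
from h import *
import sys
np.set_printoptions(precision=4,suppress=True)
N={}
for n in("scene","side"):
    ci=camera_info(n); im=snapshot(n); cv2.imwrite(f"pics/q_{n}.png",im[:,:,::-1])
    H=hsv(im); N[n]=[]
    for q,st,m in blobs(cv2.inRange(H,(16,170,70),(28,255,255)),12):
        if .2<onz(ci,*q,.167)[0]<.75 and 0<onz(ci,*q,.167)[1]<.5: N[n].append(q);print(n,q.round(1),st[4],onz(ci,*q,.168)[:2])
E
python3 seat.py
```

```text
position: [0.4943, 0.2196, 0.182]
force: [0.9, -0.7, 0.5]
opening: 0.0284
position: [0.4966, 0.2201, 0.3068]
force: [-0.7, -0.3, 0.9]
opening: 0.0423
scene [295.7 171.6] 123 [0.5089 0.1054]
scene [366.4 194.8] 49 [0.4109 0.2822]
scene [252.8 196.7] 30 [0.6626 0.1179]
scene [393.3 220.5] 409 [0.4204 0.3848]
scene [286.3 208.2] 89 [0.6154 0.2001]
scene [354.1 218.1] 117 [0.4957 0.3233]
side [241.8 135.7] 45 [0.4967 0.1247]
side [281.8 148.1] 49 [0.605  0.0045]
side [183.1 164.9] 255 [0.2754 0.001 ]
```

```bash
python3 - <<'E'
from h import *
a=cv2.imread("pics/q_scene.png")[155:240,260:395];b=cv2.imread("pics/q_side.png")[100:165,195:285]
w=snapshot("wrist");cv2.imwrite("pics/q_wrist.png",w[:,:,::-1])
C=np.zeros((600,800,3),np.uint8)
C[:300,:476]=cv2.resize(a,(476,300),interpolation=cv2.INTER_CUBIC)
C[305:,:408]=cv2.resize(b,(408,295),interpolation=cv2.INTER_CUBIC)
C[305:,420:800]=cv2.resize(w[:,:,::-1],(380,295),interpolation=cv2.INTER_AREA)
C[:300,480:800]=cv2.resize(w[20:250,150:395,::-1],(320,300),interpolation=cv2.INTER_CUBIC)
cv2.imwrite("pics/q1.png",C)
E
```

```text
(no output)
```

View pics/q1.png

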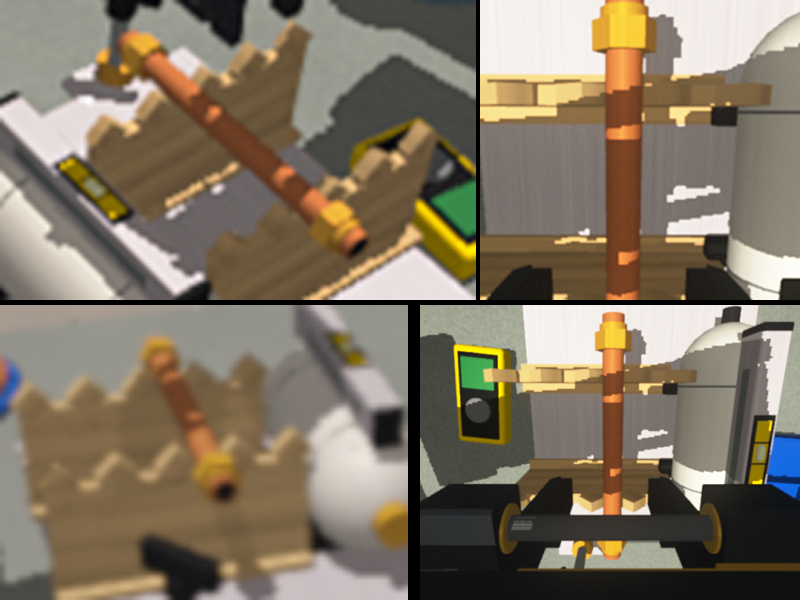

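The pipe sits between the tooth tips on both rests (side crop (205,445), scene crop (320,190)), with its nuts outside. Now the second pipe.

```bash

python3 -m jog '[[0.6,[0.022,-0.1526,0],-0.0392],[0.6,[0.022,-0.1526,0],-0.0392],[0.6,[0.022,-0.1526,0],-0.0392],[0.6,[0.022,-0.1526,0],-0.0392],[0.6,[0.022,-0.1526,0],-0.0392]]'>/dev/null
python3 -m jog '[[0.6,[0.022,-0.1526,0],-0.0392],[0.6,[0.022,-0.1526,0],-0.0392],[0.6,[0.022,-0.1526,0],-0.0392],[0.6,[0.022,-0.1526,0],-0.0392],[0.6,[0.022,-0.1526,-0.076],-0.0392]]'>/dev/null
python3 -m jog '[[0.6,[0.022,-0.1526,-0.076],-0.0392],[0.6,[0.022,-0.1526,-0.076],-0.0392],[0.6,[0,0,0],0],[0.6,[0,0,0],0],[0.6,[0,0,0],0]]'
python3 pipes.py
```

```text
clock: 38.2
position: [0.5609, -0.237, 0.2453]
tcp_rot: [[0.996, 0.09, -0.001], [0.09, -0.996, 0.001], [-0.001, -0.001, -1.0]]
force: [0.6, -0.1, -0.1]
opening: 0.0532
finger_force: 0.0
scene mid [ 0.5618 -0.3331] len 0.265 ang -0.3 px [204. 141.]
scene mid [ 0.5613 -0.2373] len 0.267 ang 5.0 px [217. 155.]
side mid [ 0.5654 -0.2379] len 0.263 ang 5.0 px [292. 233.]
side mid [ 0.5644 -0.3337] len 0.263 ang -0.2 px [304. 255.]
wrist mid [ 0.5625 -0.2374] len 0.266 ang 4.5 px [256. 150.]
wrist mid [ 0.5966 -0.3333] len 0.196 ang -0.6 px [348. 130.]
```

```bash

python3 -m jog '[[0.6,[0.006,-0.002,-0.16],-0.002],[0.6,[0,0,-0.16],0],[0.6,[0,0,-0.16],0],[0.6,[0,0,-0.16],0],[0.6,[0,0,-0.16],0]]'>/dev/null
python3 -m jog '[[0.6,[0,0,-0.03],0],[0.6,[0,0,-0.023],0],[0.6,[0,0,0],0],[0.6,[0,0,0],0]]'| grep -E 'pos|rot|^force'
python3 -m jog '[[0,[0,0,0],0],[0,[0,0,0],0],[0,[0,0,0],0],[0,[0,0,0],0],[0,[0,0,0],0]]'| grep -E 'pos|orce:|open'
python3 -m jog '[[0,[0,0,0],0],[0,[0,0,0.1],0],[0,[0,0,0.2],0],[0,[0,0,0.2],0],[0,[0,0,0.2],0]]'| grep -E 'pos|orce:|open'
python3 -m jog '[[0,[0,0,0.2],0],[0,[0,0,0.2],0],[0,[0,0,0],0],[0,[0,0,0],0]]'| grep -E 'pos|rot|orce:|open'
```

```text
position: [0.5643, -0.2395, 0.0352]
tcp_rot: [[0.997, 0.082, 0.003], [0.082, -0.997, -0.002], [0.003, 0.002, -1.0]]
force: [0.5, -0.0, -0.5]
position: [0.5628, -0.2385, 0.0331]
force: [-1.6, 1.9, 4.4]
opening: 0.0208
finger_force: 30.0
position: [0.562, -0.2385, 0.2085]
force: [0.6, -0.1, -1.6]
opening: 0.0213
finger_force: 30.0
position: [0.563, -0.239, 0.3086]
tcp_rot: [[0.997, 0.082, 0.002], [0.082, -0.997, -0.002], [0.002, 0.002, -1.0]]
force: [-0.5, 0.7, -2.6]
opening: 0.0209
finger_force: 30.0
```

```bash

python3 -m jog '[[0,[-0.038,0.1528,0],0.0393],[0,[-0.038,0.1528,0],0.0393],[0,[-0.038,0.1528,0],0.0393],[0,[-0.038,0.1528,0],0.0393],[0,[-0.038,0.1528,0],0.0393]]'| grep -E 'pos|orce:|open'
python3 -m jog '[[0,[-0.038,0.1528,0],0.0393],[0,[-0.038,0.1528,0],0.0393],[0,[-0.038,0.1528,0],0.0393],[0,[-0.038,0.1528,0],0.0393],[0,[-0.038,0.1528,0],0.0393]]'>/dev/null
python3 -m jog '[[0,[-0.038,0.1528,0],0.0393],[0,[-0.038,0.1528,0],0.0393],[0,[0,0,0],0],[0,[0,0,0],0],[0,[0,0,0],0]]'| grep -E 'pos|rot|orce:|open'
python3 -m jog '[[0,[0,0,-0.15],0],[0,[0,0,-0.15],0],[0,[0,0,-0.15],0],[0,[0,0,-0.016],0],[0,[0,0,0],0]]'| grep -E 'pos|^force'
python3 -m jog '[[0,[0,0,0],0],[0,[0,0,-0.012],0],[0,[0,0,0],0],[0,[0,0,0],0]]'| grep -E 'pos|^force'
```

```text
position: [0.5133, -0.046, 0.3044]
force: [0.0, 0.4, -1.5]
opening: 0.021
finger_force: 30.0
position: [0.4484, 0.2188, 0.3061]
tcp_rot: [[0.009, 1.0, -0.003], [1.0, -0.009, -0.001], [-0.001, -0.003, -1.0]]
force: [-0.5, -0.2, -2.1]
opening: 0.0212
finger_force: 30.0
position: [0.4483, 0.2183, 0.19]
force: [-0.1, -0.8, -2.1]
position: [0.4488, 0.2198, 0.1887]
force: [0.2, 0.2, -2.2]
```

```bash

python3 -m jog '[[0,[0,0,-0.012],0],[0,[0,0,0],0],[0,[0,0,0],0]]'| grep -E 'pos|^force'
python3 -m jog '[[0,[0,0,-0.008],0],[0,[0,0,0],0],[0,[0,0,0],0]]'| grep -E 'pos|^force'
python3 -m jog '[[0,[0,0,-0.004],0],[0,[0,0,0],0],[0,[0,0,0],0]]'| grep -E 'pos|^force'
```

```text
position: [0.4493, 0.2199, 0.1858]
force: [0.5, 0.3, 1.8]
position: [0.4494, 0.2199, 0.1855]
force: [-5.6, -2.2, 16.4]
position: [0.4494, 0.22, 0.1854]
force: [-9.1, -2.3, 23.5]
```

```bash

python3 -m jog '[[0,[-0.008,0,0.014],0],[0,[0,0,0],0],[0,[0,0,-0.01],0],[0,[0,0,0],0],[0,[0,0,0],0]]'| grep -E 'pos|^force'
python3 -m jog '[[0,[0,0,-0.004],0],[0,[0,0,0],0],[0,[0,0,0],0]]'| grep -E 'pos|^force'
```

```text
position: [0.4492, 0.2201, 0.1855]
force: [3.3, 0.0, 11.1]
position: [0.4493, 0.22, 0.1854]
force: [0.1, -1.4, 18.3]
```

```bash

python3 -m jog '[[0,[0.003,0,0.012],0],[0,[0,0,0],0],[0.3,[0,0,0],0],[0.32,[0,0,0],0],[0.32,[0,0,0],0]]'| grep -E 'pos|^force|open'
python3 -m jog '[[0.32,[0,0,0.06],0],[0.32,[0,0,0.16],0],[0.32,[0,0,0.16],0],[0.5,[0,0,0.1],0],[0.6,[0,0,0],0]]'| grep -E 'pos|^force|open'
python3 -m jog '[[0.6,[0.032,-0.158,0],-0.0357],[0.6,[0.032,-0.158,0],-0.0357],[0.6,[0.032,-0.158,0],-0.0357],[0.6,[0.032,-0.158,0],-0.0357],[0.6,[0.032,-0.158,0],-0.0357]]'>/dev/null
python3 -m jog '[[0.6,[0.032,-0.158,0],-0.0357],[0.6,[0.032,-0.158,0],-0.0357],[0.6,[0.032,-0.158,0],-0.0357],[0.6,[0.032,-0.158,0],-0.0357],[0.6,[0.032,-0.158,0],-0.0357]]'>/dev/null
python3 -m jog '[[0.6,[0.032,-0.158,-0.08],-0.0357],[0.6,[0.032,-0.158,-0.08],-0.0357],[0.6,[0.032,-0.158,-0.08],-0.0357],[0.6,[0.032,-0.158,0],-0.0357],[0.6,[0,0,0],0]]'>/dev/null
python3 -m jog '[[0.6,[0,0,0],0],[0.6,[0,0,0],0],[0.6,[0,0,0],0]]'
python3 pipes.py; python3 seat.py
```

```text
position: [0.4464, 0.2196, 0.1842]
force: [-0.1, -0.1, -0.3]
opening: 0.0281
position: [0.4488, 0.2202, 0.3088]
force: [-0.0, 0.9, 0.2]
opening: 0.0423
clock: 47.55
position: [0.5595, -0.3317, 0.2452]
tcp_rot: [[1.0, -0.005, -0.0], [-0.005, -1.0, 0.0], [-0.0, -0.0, -1.0]]
force: [-1.0, -0.5, 0.2]
opening: 0.053
finger_force: 0.0
scene mid [ 0.5618 -0.333 ] len 0.265 ang -0.3 px [204. 141.]
side mid [ 0.5644 -0.3336] len 0.263 ang -0.2 px [304. 255.]
wrist mid [ 0.5613 -0.3328] len 0.267 ang -0.7 px [256. 149.]
scene [312.6 163.3] 73 [0.447  0.1049]
scene [296.1 171.8] 124 [0.5084 0.1063]
scene [367.3 193.9] 41 [0.4065 0.2813]
scene [252.8 196.7] 30 [0.6626 0.1179]
scene [392.9 221.2] 388 [0.4227 0.3858]
scene [286.3 208.2] 101 [0.6153 0.2   ]
scene [361.2 214.1] 245 [0.4715 0.3237]
side [228.9 109.1] 12 [0.499  0.3484]
side [241.9 135.9] 43 [0.4968 0.1232]
side [228.5 137.8] 42 [0.4485 0.1241]
side [281.7 148.1] 46 [0.6047 0.0045]
side [183.5 164.8] 258 [0.2767 0.0013]
```

```bash

python3 -m jog '[[0.6,[0.008,-0.006,-0.16],-0.001],[0.6,[0,0,-0.16],0],[0.6,[0,0,-0.16],0],[0.6,[0,0,-0.16],0],[0.6,[0,0,-0.16],0]]'>/dev/null
python3 -m jog '[[0.6,[0,0,-0.03],0],[0.6,[0,0,-0.023],0],[0.6,[0,0,0],0],[0.6,[0,0,0],0]]'| grep -E 'pos|rot|^force'
python3 -m jog '[[0,[0,0,0],0],[0,[0,0,0],0],[0,[0,0,0],0],[0,[0,0,0],0],[0,[0,0,0],0]]'| grep -E 'pos|orce:|open'
python3 -m jog '[[0,[0,0,0],0],[0,[0,0,0.1],0],[0,[0,0,0.2],0],[0,[0,0,0.2],0],[0,[0,0,0.2],0]]'| grep -E 'pos|orce:|open'
python3 -m jog '[[0,[0,0,0.2],0],[0,[0,0,0.2],0],[0,[0,0,0],0],[0,[0,0,0],0]]'| grep -E 'pos|rot|orce:|open'
```

```text
position: [0.5628, -0.3358, 0.0345]
tcp_rot: [[1.0, -0.01, 0.003], [-0.01, -1.0, -0.003], [0.003, 0.003, -1.0]]
force: [0.1, -0.2, 0.4]
position: [0.5616, -0.3344, 0.0324]
force: [-1.0, 3.0, 3.9]
opening: 0.0213
finger_force: 30.0
position: [0.5608, -0.3346, 0.2076]
force: [0.2, 0.1, -2.6]
opening: 0.0209
finger_force: 30.0
position: [0.5616, -0.3352, 0.3079]
tcp_rot: [[1.0, -0.01, 0.002], [-0.01, -1.0, -0.002], [0.002, 0.002, -1.0]]
force: [-1.1, 0.7, -2.5]
opening: 0.0215
finger_force: 30.0
```

```bash

python3 -m jog '[[0,[-0.046,0.1585,0],0.0358],[0,[-0.046,0.1585,0],0.0358],[0,[-0.046,0.1585,0],0.0358],[0,[-0.046,0.1585,0],0.0358],[0,[-0.046,0.1585,0],0.0358]]'| grep -E 'pos|orce:|open'
python3 -m jog '[[0,[-0.046,0.1585,0],0.0358],[0,[-0.046,0.1585,0],0.0358],[0,[-0.046,0.1585,0],0.0358],[0,[-0.046,0.1585,0],0.0358],[0,[-0.046,0.1585,0],0.0358]]'>/dev/null
python3 -m jog '[[0,[-0.046,0.1585,0],0.0358],[0,[-0.046,0.1585,0],0.0358],[0,[-0.046,0.1585,0],0.0358],[0,[-0.046,0.1585,0],0.0355],[0,[0,0,0],0]]'>/dev/null
python3 -m jog '[[0,[0,0,0],0],[0,[0,0,0],0],[0,[0,0,0],0]]'| grep -E 'pos|rot|orce:|open'
python3 -m jog '[[0,[-0.002,0.002,-0.15],0],[0,[0,0,-0.15],0],[0,[0,0,-0.15],0],[0,[0,0,-0.016],0],[0,[0,0,0],0]]'| grep -E 'pos|^force'
python3 -m jog '[[0,[0,0,0],0],[0,[0,0,-0.012],0],[0,[0,0,0],0],[0,[0,0,0],0]]'| grep -E 'pos|^force'
```

```text
position: [0.502, -0.1347, 0.3035]
force: [0.7, -0.1, -1.2]
opening: 0.021
finger_force: 30.0
position: [0.4007, 0.2188, 0.3061]
tcp_rot: [[0.01, 1.0, -0.001], [1.0, -0.01, -0.001], [-0.001, -0.001, -1.0]]
force: [0.4, -0.6, -1.7]
opening: 0.0209
finger_force: 30.0
position: [0.3997, 0.2194, 0.1895]
force: [-0.5, 0.4, -2.5]
position: [0.4001, 0.2205, 0.1879]
force: [0.2, 0.9, -2.0]
```

```bash

python3 -m jog '[[0,[0,0,-0.012],0],[0,[0,0,0],0],[0,[0,0,0],0]]'| grep -E 'pos|^force'
python3 -m jog '[[0,[0,0,-0.008],0],[0,[0,0,0],0],[0,[0,0,0],0]]'| grep -E 'pos|^force'
python3 -m jog '[[0,[0,0,-0.004],0],[0,[0,0,0],0],[0,[0,0,0],0]]'| grep -E 'pos|^force'
```

```text
position: [0.4009, 0.2207, 0.1852]
force: [2.7, 0.0, 1.8]
position: [0.4013, 0.2207, 0.1846]
force: [-1.4, -2.1, 14.4]
position: [0.4014, 0.2207, 0.1846]
force: [-5.3, -3.6, 22.0]
```

Seated. I'll release, rise, then check the bubble and the pipes.

```bash

python3 -m jog '[[0,[-0.002,0,0.014],0],[0,[0,0,0],0],[0.3,[0,0,0],0],[0.32,[0,0,0],0],[0.32,[0,0,0],0]]'| grep -E 'pos|^force|open'
python3 -m jog '[[0.32,[0,0,0.06],0],[0.32,[0,0,0.16],0],[0.32,[0,0,0.16],0],[0.5,[0,0,0.1],0],[0.6,[0,0,0],0]]'| grep -E 'pos|^force|open'
python3 -m jog '[[0.6,[0.16,-0.013,0],0],[0.6,[0.16,-0.013,0],0],[0.6,[0.16,-0.013,0],0],[0.6,[0.16,-0.013,0],0],[0.6,[0.16,-0.013,0],0]]' >/dev/null
python3 -m jog '[[0.6,[0.16,-0.013,0],0],[0.6,[0,0,-0.07],0],[0.6,[0,0,-0.07],0],[0.6,[0,0,0],0],[0.6,[0,0,0],0]]'
python3 bub.py b3; python3 seat.py
```

```text
position: [0.3986, 0.2204, 0.1842]
force: [-0.2, -0.4, -0.1]
opening: 0.0282
position: [0.401, 0.221, 0.3085]
force: [-0.1, -0.6, -0.5]
opening: 0.0423
clock: 55.7
position: [0.6386, 0.2009, 0.2682]
tcp_rot: [[0.007, 1.0, -0.003], [1.0, -0.007, -0.0], [-0.0, -0.003, -1.0]]
force: [0.5, 0.9, 0.5]
opening: 0.0525
finger_force: 0.0
expect [252. 184.] [0.639 0.201 0.268]
vial [254. 176.] [100.  24.] [0.6376 0.225  0.201 ]
 true mid [0.6376 0.2237 0.201 ]
 pale [254.4 177.8] 282 [0.6378 0.2238 0.201 ] dy mm 0.15
scene [325.4 156.9] 62 [0.3981 0.1046]
scene [312.2 166.1] 17 [0.4557 0.1133]
scene [252.9 196.7] 29 [0.6624 0.118 ]
scene [362.2 197.1] 15 [0.4261 0.2819]
scene [380.4 215.8] 733 [0.4355 0.3554]
scene [286.4 208.4] 89 [0.6154 0.2006]
side [229.3 109.3] 15 [0.5003 0.3462]
side [241.8 135.6] 48 [0.4969 0.1254]
side [228.5 137.4] 51 [0.4492 0.1272]
side [214.8 139.2] 51 [0.4006 0.1288]
side [281.8 148.1] 49 [0.605  0.0045]
side [183.5 165.2] 242 [ 0.2764 -0.0012]
```

```bash

python3 -m jog '[[0.6,[0,0,0.16],0],[0.6,[0,0,0.16],0],[0.6,[-0.16,0,0.1],0],[0.6,[-0.16,0,0.1],0],[0.6,[-0.16,0,0.1],0]]' >/dev/null
python3 -m jog '[[0.6,[-0.15,0,0.1],0],[0.6,[0,0,0],0],[0.6,[0,0,0],0],[0.6,[0,0,0],0],[0.6,[0,0,0],0]]'|grep pos
python3 - <<'E'
from h import *
w=camera_info("wrist");im=snapshot("wrist");cv2.imwrite("pics/fin.png",im[:,:,::-1])
for q,s,m in blobs(cv2.inRange(hsv(im),(3,120,60),(35,255,255)),200):
    P=np.array([onz(w,x,y,.168)[:2] for y,x in np.argwhere(m)])
    vx,vy,x,y=cv2.fitLine(P.astype(np.float32),2,0,.01,.01).ravel();t=(P-[x,y])@[vx,vy]
    print(q.round(),s[4],"mid",([x,y]+np.array([vx,vy])*(t.max()+t.min())/2).round(4),"len",np.ptp(t).round(3),"ang",np.degrees(np.arctan2(vy,vx)).round(1))
E
python3 pipes.py | grep -v wrist
```

```text
position: [0.4825, 0.2007, 0.4484]
[227. 130.] 18660 mid [0.4517 0.2092] len 0.304 ang -79.2
[393. 142.] 627 mid [0.6536 0.2195] len 0.067 ang 89.9
[508. 231.] 326 mid [0.8193 0.1082] len 0.081 ang -82.9
[358. 229.] 229 mid [0.6179 0.1038] len 0.031 ang -8.8
[111. 291.] 992 mid [0.274  0.0122] len 0.109 ang 75.9
[401. 291.] 975 mid [0.6862 0.0094] len 0.109 ang -76.9
[393. 342.] 1658 mid [ 0.5824 -0.0778] len 0.556 ang 0.7
```

```bash
python3 - <<'E'
from h import *
w=camera_info("wrist");im=cv2.imread("pics/fin.png")[:,:,::-1].copy()
for q,s,m in blobs(cv2.inRange(hsv(im),(5,150,60),(14,255,255)),300):
    P=np.array([onz(w,x,y,.168)[:2] for y,x in np.argwhere(m)])
    vx,vy,x,y=cv2.fitLine(P.astype(np.float32),2,0,.01,.01).ravel();t=(P-[x,y])@[vx,vy]
    print(q.round(),s[4],"mid",([x,y]+np.array([vx,vy])*(t.max()+t.min())/2).round(4),"len",np.ptp(t).round(3),"ang",np.degrees(np.arctan2(vy,vx)).round(1))
E
```

```text
[191. 139.] 2679 mid [0.4011 0.2194] len 0.205 ang 89.4
[230. 140.] 2615 mid [0.4494 0.2177] len 0.205 ang 89.6
[268. 139.] 2662 mid [0.4977 0.2173] len 0.205 ang 89.5
```

All three pipes are parallel to the tank, centred and 48 mm apart. The level and plate are good, so I'm handing in.

```bash
python3 -c "
from rig import *
print(close_job())"
```

```text
the job is handed in; nothing more can be done
None
```

I handed the job in, but no verdict came back. At the last look the spirit level was balanced on the tank, the bubble read level (within about 2–3 mrad), and the three pipes on the bench were seated in notch pairs 1, 2 and 3.

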